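# Start the seedling tray on the sloped stand

### The job

Start the seedlings off: first clear the weeder from the sloped stand and lay it in its two-post rest, handle in the wide saddle and shaft in the narrow one; then put the seedling tray on the stand, lying flat on the slope, squarely in the middle with its long lower side up against the lip, and fit the cover fully down on the tray. Last of all push the toggle switch right over, away from you, to put the shelf lamp on. Set things down rather than drop them, and leave the watering can and the blue pot where they are.

Things in the scene. Friction and masses are not known exactly. Their poses are not given: they have to be found in the camera images.
- weeder: Hand weeder, 196 mm long, starts on the sloped deck, roughly along its y. Origin on the underside of the handle at the balance point (grip there, across y); x points to the tip. Square wooden handle 24 mm wide (y), 22 mm high (z), x -70 to +40 mm; steel shaft 10 mm thick, axis 11 mm above the origin, to x 91 mm; flat steel fork 26 mm wide to x 126 mm. 0.16 kg.
- rest: Fixed wooden rest, base 170 x 70 x 10 mm, two posts 12 mm thick (x) with U-shaped saddles on top. Origin on the table, z up. Wide saddle (handle) at x -50 mm: floor 80 mm high, 32 mm wide inside; narrow saddle (shaft) at x +65 mm: floor 86 mm high, 18 mm wide inside; tines rise 14 mm over the floors. Weeder in place: origin at (0,0,80) mm, its x along the rest's x.
- deck: Sloped plywood top of the fixed stand, tilted 0.28 rad, low edge to the robot. Origin on its surface, mid-width, at the inner foot of the lip, 58 mm over the table; x up the slope, y left along the lip, z square to the surface. Board x -12 to 122, y -95 to 95 mm; lip x -12 to 0, 14 mm high, 170 mm long. Tray in place: origin at (55,0,0) mm, its y along deck y (either way).
- tray: Grey plastic seedling tray, open, 110 (x) x 160 (y) x 45 mm high, walls and floor 4 mm. Origin under its centre. A grip rib 12 mm thick, top at 44.5 mm, runs along y through the middle, with a cell 45 (x) x 60 mm (y) on each side of its centre (4 mm walls at y +-32 mm): pinch the rib across x at the centre, fingers opened only about 50 mm, down in these cells. 0.25 kg.
- lid: White plastic cover for the tray, 128 (x) x 178 mm (y), lying skirt down. Skirt 12 mm deep, 120 x 170 mm inside (5 mm play round the tray), top plate z 12 to 16 mm, black bar handle 16 mm thick (x), 70 mm long (y), z 16 to 46 mm. Origin at the centre, level with the skirt's lower edge. Fully on: origin 33 mm above the tray's along the tray's z, y along the tray's y (either way). 0.2 kg.
- lamp_switch (a joint): Toggle lever of the shelf lamp: 0 rad = off, leaning to the switch's -x (towards the robot); 1.0 rad = fully over to +x, on. It stays where it is left.
- lamp_switch_base: White switch box of the lamp, 70 mm (x) x 50 mm (y) x 25 mm high, fixed on the table. Origin under its centre; the lever swings in its x-z plane towards +x about a hinge 22 mm above the origin; a boss round the hinge reaches 35 mm high.
- lamp_switch_tip (a point): Centre of the black ball (26 mm across) at the end of the lever, 70 mm from the hinge; the rod is 10 mm thick.
- watering_can: Orange plastic watering can, 112 mm across, about 145 mm high, spout to its +x (reaching 133 mm), handle to -x (92 mm); origin under its centre. Leave alone.
- pot: Glazed blue pot, 96 mm across, 75 mm high; origin under its centre. Leave alone.

How it is judged:
On the way, in this order (a step that is already met when the one before it is completed fails the run):
1. the weeder lies released in its rest, handle in the wide saddle, shaft in the narrow one (x of weeder in the frame of rest between -0.018 and 0.018 m and y of weeder in the frame of rest between -0.009 and 0.009 m and z of weeder in the frame of rest between 0.075 and 0.085 m and angle between the x axis of weeder and the x axis of rest, either way round below 0.1 rad and angle between weeder's own z axis and vertical below 0.2 rad and contact force between the fingers and weeder below 0.5 N and linear speed of weeder below 0.03 m/s), for 0.2 s.
2. the tray lies released on the deck, flat on the slope and against the lip (x of tray in the frame of deck between 0.05 and 0.063 m and y of tray in the frame of deck between -0.015 and 0.015 m and z of tray in the frame of deck between -0.004 and 0.004 m and angle between the y axis of tray and the y axis of deck, either way round below 0.1 rad and angle between the z axis of tray and the z axis of deck, either way round below 0.06 rad and contact force between the fingers and tray below 0.5 N and linear speed of tray below 0.03 m/s), for 0.2 s.
3. the cover is fully down on the tray and released (all of step 2 and x of lid in the frame of tray between -0.009 and 0.009 m and y of lid in the frame of tray between -0.009 and 0.009 m and z of lid in the frame of tray between 0.03 and 0.036 m and angle between the z axis of lid and the z axis of tray, either way round below 0.05 rad and contact force between the fingers and lid below 0.5 N and linear speed of lid below 0.03 m/s), for 0.2 s.
4. the lamp switch is pushed over (value of joint lamp_switch above 0.85 rad), for 0.1 s.
At the end, for the whole second after the job is handed in: Weeder in both saddles of the rest (18 mm lengthways, 9 mm sideways, 5 mm height, 0.1 rad); tray flat on deck, within 8 mm of the lip, 15 mm of the middle, 0.1 rad of square; cover on it, 9 mm of centred, 3 mm of fully down; switch past 0.85 rad; all released, at rest (all of step 1 and all of step 3 and value of joint lamp_switch above 0.85 rad); the robot touches nothing.
It fails at once if the weeder is dropped (falls faster than 0.5 m/s out of the fingers) (linear speed of weeder above 0.5 m/s and contact force between the fingers and weeder below 0.1 N).
It fails at once if the seedling tray is dropped (falls faster than 0.5 m/s out of the fingers) (linear speed of tray above 0.5 m/s and contact force between the fingers and tray below 0.1 N).
It fails at once if the cover is dropped (falls faster than 0.5 m/s out of the fingers) (linear speed of lid above 0.5 m/s and contact force between the fingers and lid below 0.1 N).
It fails at once if the watering can or the blue pot is pushed more than 3 cm or tipped (distance of any of watering_can, pot from where it was at the start of the episode above 0.03 m or angle between any of watering_can, pot's own z axis and vertical above 0.4 rad).
It also fails if it takes over 72 s, if anything falls off the work surface, if the arm or the gripper's body presses on something with over 40 N, if the wrist force passes 120 N, or if a joint passes its speed limit or range.

### The arm

A 6-joint arm with a two-finger parallel gripper is mounted at the origin on the work surface. World frame = base frame: x ahead of the robot, y to its left, z up, the work surface at z = 0. Lengths are in m, angles in rad, forces in N, time in s.
With the tool pointing down it reaches from about 0.375 to 0.975 m from the base axis. Payload 3.8 kg.
Tool frame: the origin (TCP) lies midway between the tips of the shut fingers; the grasp point (between the pads) lies 19 mm behind it; z points along the fingers, y is the line along which they close (so a half turn about z gives the same grasp; the last joint's range is limited). The gripper opens to 85 mm and grips with 20 to 120 N. Pads are 22 mm wide; open, the fingers measure 114 mm over their backs; the gripper's body (76 mm by 85 mm) begins 54 mm behind the grasp point. The pads swing forward as they close: fully open they stand 13 mm farther back than shut.
Start: joints at [1.164, 0.264, 1.604, -0, 1.274, -0.037], TCP at [0.244, 0.629, 0.231] pointing down, gripper open.
Joint ranges: [-2.63, 2.63], [-0.94, 2.18], [0.31, 2.57], [-1.31, 4.45], [0, 2.66], [-2.55, 2.55]. Speed limits (rad/s): [2.57, 2.57, 3.14, 3.14, 3.14, 3.14].

### API

Orientations are given as a rotation vector (axis times angle).
In Python, from workcell import * gives the robot as it stands. The module is installed in compiled form; this text tells all that it offers.
- The arm moves only by the tool apply_moves, never from a script. Its arguments are lists of equal length, an entry for each row: "fingers": the opening, from 0 (shut) to 1 (fully open); "travel": the shift along the tool's x, y, z normalised to -1 to 1, where 1 is 0.05 m, a list of three; "rotation": the turn, a rotation vector about the tool's x, y, z normalised to -1 to 1, where 1 is 6 degrees, a list of three. In form: {"fingers": [fingers, ...], "travel": [[dx, dy, dz], ...], "rotation": [[ax, ay, az], ...]}. A call has 1 to 12 rows; each row shifts and turns the commanded pose from where the row before left it, along the tool's axes as they then stand; what a row does not reach is not made up. A row lasts 1/10 s, in which the tool goes at most 50 mm and 8.59 degrees, less where a joint would pass 70% of its speed; a pose out of reach is approached as far as the arm can. A call with a number of a shift or a turn outside -1 to 1 is refused whole. A call with a gripper value outside its range is refused whole. The fingers move at their own pace and stop on an object; "newtons" is the grip in N (left out, the last holds). Time passes only in rows, so rows that do not move let the fingers close. It gives the time, the measured TCP pose, the force, the opening and the grip force at its end, in the units of the state.
- read_state(): the state, without advancing time (a new reading comes with each control period).
- read_camera(name): name is "side" or "top" or "wrist"; returns a dict with "image" (420x560x3 uint8, red, green, blue), "fx", "fy", "cx", "cy" (pixels), "extrinsics" (4x4, takes a point from world to camera coordinates). Camera axes: x right, y down, z forward; pixel columns grow to the right and rows downward; lengths in m; the calibration is good to about 2 mm. A picture is of the moment at which its call begins. There is no depth.
- finish_job(): hands the job in; it is judged then, once.
Trained networks look in the newest picture that a camera, given by its name, has taken for a name from the list of things; names that differ only in an ending like _2 or _b are one class to them, and where a whole thing is asked for, a point or a joint stands for the part that bears it (a point fixed in the world has none). Each returns a list of dicts, best first, with "p" (0 to 1); they miss things now and then, are a little off and sometimes report something else, mostly with a low value. They report only what shows in the picture. A call takes as long as a camera call.
- regions_of(camera, name): "mask" (420x560 bool, what is visible of it) and "bbox" ([left, top, width, height] in pixels, round what is visible of it).
- tip_of(camera, name): "location" ([column, row] in pixels: a listed point, or the origin of a listed thing).
The state is a dict: "time": time; "q": joint angles; "joint_vel": joint speeds; "joint_torque": joint torques, N m; "tool_pos": TCP position; "tcp_rot": TCP orientation; "wrist_force": force on the tool from outside, world axes, zero at the start; "torque": the same for the moment, N m; "width": opening from 0.0 (shut) to 1.0 (fully open); "grip_force": force on a finger pad.
Only numpy, scipy, OpenCV 4.12 (cv2) and the standard library are available. Lean on these libraries where they do the work, as an engineer would, in place of code of your own. Each camera call takes 0.05 s, during which the arm holds its last target. There are 200 camera calls.

## Working session

There is one attempt and no reset: what is moved stays moved. The work goes in short steps, Python scripts to look and compute and a tool call to move; the robot and the scene stay as the last step left them, time stands still between calls to the robot, and variables do not carry over. Pictures are saved under pics/ and viewed, at most 10 in all, crops included, and the job is handed in when it is done.

Besides the shell and the picture viewer there is one more tool, called by a JSON object that holds its "api" and its "payload". apply_moves: Moves the arm, as the interface text tells. Scaled input: -1 to 1 covers 0.05 m each way for a shift and 6 degrees each way for a turn. Its arguments: {"type":"object","properties":{"fingers":{"type":"array","items":{"type":"number"}},"travel":{"type":"array","items":{"type":"array","items":{"type":"number"}}},"rotation":{"type":"array","items":{"type":"array","items":{"type":"number"}}},"newtons":{"type":"number"}},"required":["fingers","travel","rotation"]}

```bash
mkdir -p pics; ls
cat > h.py <<'E'
from workcell import *
import numpy as np, cv2
from scipy.spatial.transform import Rotation as R
from scipy.optimize import least_squares
def P(c):
    return np.array([[c["fx"],0,c["cx"]],[0,c["fy"],c["cy"]],[0,0,1]])@c["extrinsics"][:3]
def proj(c,X):
    h=np.atleast_2d(X)@P(c)[:,:3].T+P(c)[:,3]; return h[:,:2]/h[:,2:]
def ray(c,uv):
    E=c["extrinsics"];o=-E[:3,:3].T@E[:3,3]
    d=E[:3,:3].T@np.array([(uv[0]-c["cx"])/c["fx"],(uv[1]-c["cy"])/c["fy"],1]);return o,d
def atz(c,uv,z):
    o,d=ray(c,uv);return o+d*(z-o[2])/d[2]
def tri(c1,u1,c2,u2):
    A=[]
    for c,u in((c1,u1),(c2,u2)):
        p=P(c);A+= [u[0]*p[2]-p[0],u[1]*p[2]-p[1]]
    v=np.linalg.svd(np.array(A))[2][-1];return v[:3]/v[3]
E
cat > a.py <<'E'
from h import *
np.set_printoptions(precision=3,suppress=True)
s=read_state();print(s["time"],s["tool_pos"],s["tcp_rot"],s["width"])
C={}
for n in("top","side"):
    C[n]=read_camera(n);cv2.imwrite(f"pics/{n}0.png",C[n]["image"][:,:,::-1])
    o,_=ray(C[n],(280,210));print(n,"cam at",o,"fx",C[n]["fx"],"fwd",C[n]["extrinsics"][2,:3])
for t in "weeder rest deck tray lid lamp_switch_base lamp_switch_tip watering_can pot".split():
    for n in("top","side"):
        r=tip_of(n,t)[:2];q=regions_of(n,t)[:1]
        print(t,n,[(np.round(a["location"],1),round(a["p"],2)) for a in r],[(a["bbox"],round(a["p"],2)) for a in q])
E
python3 a.py
```

```text
pics
0.0 [0.244 0.629 0.23 ] [-0.578 -3.088  0.003] 1.000061216025868
top cam at [0.409 0.073 1.171] fx 433.04458907164434 fwd [ 0.155  0.009 -0.988]
side cam at [ 0.485 -0.974  0.926] fx 546.4558317189425 fwd [ 0.061  0.771 -0.634]
weeder top [(array([296.3, 194. ]), 0.87)] [([251.1, 176.3, 74.4, 32.4], 0.75)]
weeder side [(array([315.2, 209.5]), 0.94), (array([214.3, 231.7]), 0.29)] [([303.9, 177.3, 17.9, 52.4], 0.61)]
rest top [(array([195.8, 270.6]), 0.86)] [([175.3, 234.6, 36.8, 65.9], 0.7)]
rest side [(array([233.6, 176.1]), 0.72)] [([207.0, 144.0, 62.9, 34.1], 0.8)]
deck top [(array([287.6, 218. ]), 0.83), (array([430.2, 207.4]), 0.67)] [([249.1, 166.3, 83.1, 60.5], 0.61)]
deck side [(array([288.2, 210.8]), 0.76)] [([282.2, 178.6, 58.0, 73.0], 0.95)]
tray top [(array([420.5, 286. ]), 0.96), (array([317.9, 275. ]), 0.41)] [([389.6, 260.1, 78.2, 51.3], 0.91)]
tray side [(array([220.6, 354.2]), 0.88), (array([337.4, 179.2]), 0.45)] [([186.5, 303.2, 68.6, 87.7], 0.79)]
lid top [(array([428.3, 209.4]), 0.92)] [([394.6, 182.9, 71.6, 59.3], 0.95)]
lid side [(array([218.7, 353.6]), 0.68), (array([319.8, 353.2]), 0.58)] [([283.7, 312.3, 67.7, 82.2], 0.97)]
lamp_switch_base top [(array([320.1, 274.8]), 0.56)] [([304.4, 261.3, 28.1, 29.6], 0.75)]
lamp_switch_base side [(array([231. , 255.1]), 0.62)] [([212.7, 228.1, 34.6, 34.2], 0.61)]
lamp_switch_tip top [(array([325.7, 284.3]), 0.67)] [([320.1, 276.0, 8.5, 15.3], 0.53)]
lamp_switch_tip side [(array([216.6, 228.7]), 0.58)] [([303.3, 173.9, 21.2, 60.4], 0.7)]
watering_can top [(array([135.1, 207.8]), 0.72)] [([82.9, 154.1, 71.7, 74.9], 0.85)]
watering_can side [(array([294.8, 137.9]), 0.91)] [([268.6, 82.6, 53.8, 63.7], 0.98)]
pot top [(array([213.1, 164.3]), 0.79)] [([194.4, 138.4, 34.9, 41.5], 0.81)]
pot side [(array([338.2, 174.6]), 0.96)] [([319.2, 144.7, 38.0, 37.5], 0.89)]
```

Run:
```python
import cv2
a=cv2.imread("pics/top0.png")[130:330,70:490];cv2.imwrite("pics/top0c.png",cv2.resize(a,(798,380),interpolation=cv2.INTER_CUBIC))
a=cv2.imread("pics/side0.png")[70:400,170:370];cv2.imwrite("pics/side0c.png",cv2.resize(a,(360,594),interpolation=cv2.INTER_CUBIC))
```

```text
(no output)
```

View pics/top0c.png

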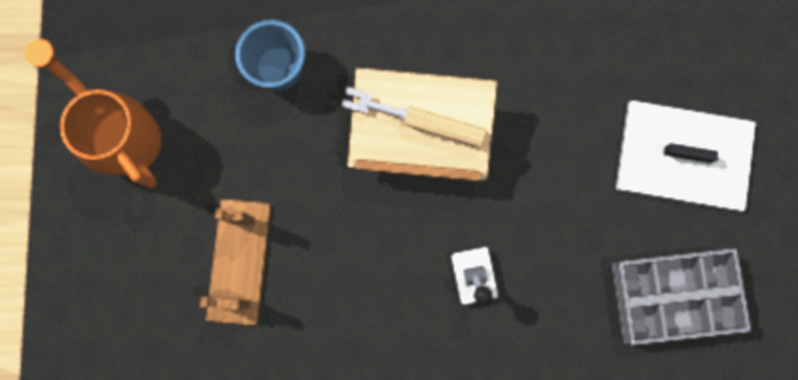

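View pics/side0c.png

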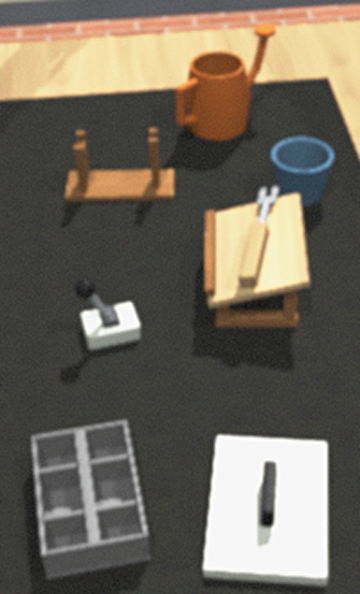

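```bash
cat >> h.py <<'E'
def box(x0,x1,y0,y1,z0,z1):
    return np.array([[x,y,z] for x in(x0,x1) for y in(y0,y1) for z in(z0,z1)])/1000.
M=dict(tray=[box(-55,55,-80,80,0,45)],lid=[box(-64,64,-89,89,0,16),box(-8,8,-35,35,16,46)],
 lamp_switch_base=[box(-35,35,-25,25,0,25),box(-10,10,-10,10,25,35)],
 rest=[box(-85,85,-35,35,0,10),box(-56,-44,-24,24,0,80),box(-56,-44,-24,-16,80,94),box(-56,-44,16,24,80,94),
   box(59,71,-17,17,0,86),box(59,71,-17,-9,86,100),box(59,71,9,17,86,100)],
 deck=[box(-12,122,-95,95,-12,0),box(-12,0,-85,85,0,14)],
 weeder=[box(-70,40,-12,12,0,22),box(40,91,-5,5,6,16),box(91,126,-13,13,9,13)],
 pot=[np.array([[r*np.cos(a),r*np.sin(a),z] for r,z in((36,0),(48,75)) for a in np.linspace(0,6.28,24)])/1000.])
S=4
def render(c,T,parts):
    m=np.zeros((420*S//2,560*S//2),np.uint8)
    for p in parts:
        uv=proj(c,p@T[:3,:3].T+T[:3,3])*S/2+S/4-.5
        cv2.fillConvexPoly(m,cv2.convexHull(np.round(uv*16).astype(np.int32).reshape(-1,1,2)),255,shift=4)
    return cv2.resize(m,(560,420),interpolation=cv2.INTER_AREA)/255.
def T4(Rm,t):
    T=np.eye(4);T[:3,:3]=Rm;T[:3,3]=t;return T
def Tz(x,y,yaw,z=0,tilt=0): return T4((R.from_euler("z",yaw)*R.from_euler("y",-tilt)).as_matrix(),[x,y,z])
def fit(cams,masks,parts,p0,Tf,step=(.01,.01,.1)):
    from scipy.optimize import minimize
    def cost(p):
        return sum(1-np.minimum(r,m).sum()/np.maximum(r,m).sum() for r,m in((render(c,Tf(p),parts),m) for c,m in zip(cams,masks)))
    p0=np.array(p0);sx=np.vstack([p0]+[p0+np.eye(len(p0))[i]*step[i] for i in range(len(p0))])
    r=minimize(cost,p0,method="Nelder-Mead",options=dict(initial_simplex=sx,xatol=1e-4,fatol=1e-5,maxiter=250))
    return r.x,r.fun
E
cat > b.py <<'E'
from h import *
np.set_printoptions(precision=4,suppress=True)
C={n:read_camera(n) for n in("top","side")}
def mk(n,t):
    r=regions_of(n,t);return r[0]["mask"].astype(float) if r else None
init=dict(tray=[((420,286),.02,y) for y in(-.1+0,.1)],lid=[((428,209),.0,-.1)],lamp_switch_base=[((318,276),0.,.25),((318,276),0.,0.)],
 rest=[((195,268),0,0.),((195,268),0,3.14)],deck=[((288,216),.058,-.1)],pot=[((213,164),0,0.)])
for t,L in init.items():
    ms=[mk(n,t) for n in C]
    for uv,z,yaw in L:
        X=atz(C["top"],uv,z)
        tf=(lambda p:Tz(p[0],p[1],p[2],.058,.28)) if t=="deck" else (lambda p:Tz(*p))
        if t=="deck": cs=[C["top"]];mm=ms[:1]
        else: cs=list(C.values());mm=ms
        k=[i for i,m in enumerate(mm) if m is not None]
        p,f=fit([cs[i] for i in k],[mm[i] for i in k],M[t],[X[0],X[1],yaw],tf)
        print(t,p,"cost",round(f,3),len(k))
        if t=="deck": pd=p
TD=Tz(*pd,.058,.28)
tf=lambda p:TD@Tz(*p)
ms=[mk(n,"weeder") for n in C]
print("weeder deck frame",fit(list(C.values()),ms,M["weeder"],[.05,0.,1.5],tf))
a=tip_of("top","lamp_switch_tip");b=tip_of("side","lamp_switch_tip")
print("tip",tri(C["top"],a[0]["location"],C["side"],b[0]["location"]))
E
python3 b.py
```

```text
tray [ 0.405  -0.2904  0.1092] cost 0.079 2
tray [ 0.405  -0.2905  0.108 ] cost 0.079 2
lid [ 0.6035 -0.3162 -0.1864] cost 0.068 2
lamp_switch_base [ 0.4368 -0.0103  0.1664] cost 0.33 2
lamp_switch_base [ 0.4369 -0.0103  0.1957] cost 0.33 2
rest [ 0.4553  0.3213 -0.0933] cost 0.219 2
rest [0.4668 0.3204 3.0336] cost 0.237 2
deck [ 0.588   0.0665 -0.1213] cost 0.182 1
pot [0.7444 0.27   0.1325] cost 0.227 2
weeder deck frame (array([ 0.0596, -0.0167,  1.3883]), np.float64(0.34287937935777923))
tip [ 0.4103 -0.0154  0.078 ]
```

```bash
cat > ov.py <<'E'
from h import *
E=[(0,1),(0,2),(0,4),(1,3),(1,5),(2,3),(2,6),(3,7),(4,5),(4,6),(5,7),(6,7)]
def draw(img,c,T,parts,o,s,col):
    for p in parts:
        uv=(proj(c,p@T[:3,:3].T+T[:3,3])+.5-o)*s
        for a,b in E: cv2.line(img,tuple(int(v) for v in uv[a]),tuple(int(v) for v in uv[b]),col,1,cv2.LINE_AA)
def crop(c,x,y,w,h,s): return cv2.resize(c["image"][y:y+h,x:x+w,::-1],(int(w*s),int(h*s)),interpolation=cv2.INTER_CUBIC)
E
cat > c.py <<'E'
from ov import *
C={n:read_camera(n) for n in("top","side")}
TD=Tz(.588,.0665,-.1213,.058,.28)
out=[]
for n,boxes in(("top",[(160,225,70,85),(235,155,110,80)]),("side",[(200,130,75,60),(270,165,80,95)])):
    row=[]
    for k,(x,y,w,h) in enumerate(boxes):
        s=280/h;a=crop(C[n],x,y,w,h,s);o=np.array([x,y])
        b=a.copy()
        if k==0: draw(b,C[n],Tz(.4553,.3213,-.0933),M["rest"],o,s,(0,255,0))
        else:
            draw(b,C[n],TD,M["deck"],o,s,(0,255,0));draw(b,C[n],TD@Tz(.0596,-.0167,1.388),M["weeder"],o,s,(255,0,0))
        row+=[b] if k else [a,b]
    out.append(cv2.resize(np.hstack(row),(800,290)))
cv2.imwrite("pics/ov1.png",np.vstack(out))
E
python3 c.py
```

```text
(no output)
```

View pics/ov1.png

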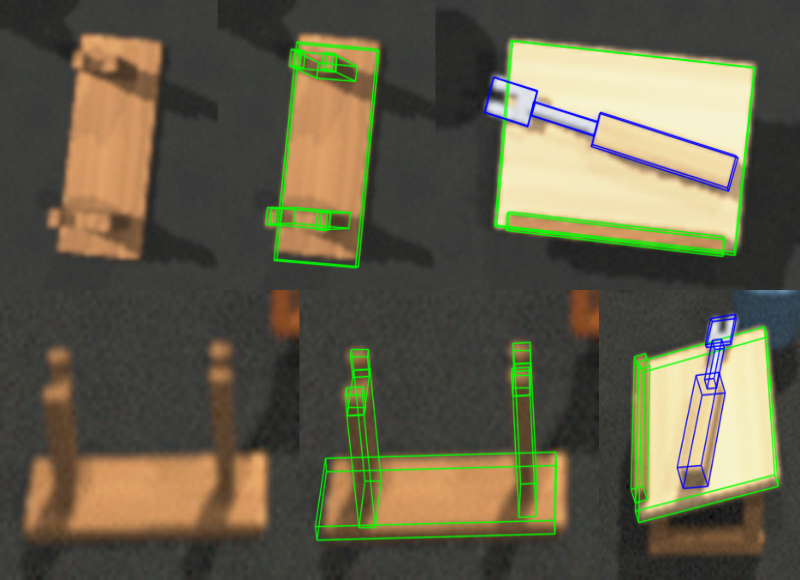

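```bash
cat >> h.py <<'E'
def tcp():
    s=read_state();return T4(R.from_rotvec(s["tcp_rot"]).as_matrix(),s["tool_pos"]),s
def down(x,y,z,yawy):  # tool pointing down, its y along world yaw angle yawy
    yy=np.array([np.cos(yawy),np.sin(yawy),0]);zz=np.array([0,0,-1.]);return T4(np.c_[np.cross(yy,zz),yy,zz],[x,y,z])
def rows(A,B,n=None):
    """rows from pose A to pose B in tool units"""
    d=np.linalg.norm(B[:3,3]-A[:3,3]);rv=R.from_matrix(A[:3,:3].T@B[:3,:3]).as_rotvec()
    if n is None: n=max(1,int(np.ceil(max(d/.045,np.linalg.norm(rv)/np.deg2rad(5.9)))))
    st=R.from_rotvec(rv/n);Rc=R.from_matrix(A[:3,:3]);dp=(B[:3,3]-A[:3,3])/n
    tr=[]
    for i in range(n):
        tr.append([round(float(v),3) for v in Rc.inv().apply(dp)/.05]);Rc=Rc*st
    ro=[round(float(v),3) for v in np.rad2deg(rv/n)/6]
    print("n",n,"dist",round(d,4));print(" travel",tr);print(" rotation each",ro)
E
python3 - <<'E'
from h import *
np.set_printoptions(precision=3,suppress=True)
T,s=tcp();c=read_camera("wrist");E=c["extrinsics"]
print(T[:3,:3]);Q=E@T;print("cam<-tool",Q, c["fx"])
B=down(.42,.36,.38,np.pi/2+0)
for B in (down(.42,.36,.38,np.pi/2),down(.50,.36,.38,np.pi/2),down(.50,.40,.4,np.pi/2)):
    c2=dict(c);c2["extrinsics"]=Q@np.linalg.inv(B);print(proj(c2,[[.38,.32,.1],[.54,.32,.1],[.46,.36,.1],[.46,.28,.1]]))
rows(T,B)
E
```

```text
[[-0.932  0.361  0.   ]
 [ 0.361  0.932 -0.   ]
 [-0.    -0.    -1.   ]]
cam<-tool [[-0.     1.     0.002  0.   ]
 [-0.95   0.    -0.313  0.032]
 [-0.313 -0.002  0.95   0.162]
 [ 0.     0.     0.     1.   ]] 311.18772245467244
[[246.183 144.912]
 [249.377 254.001]
 [276.115 202.557]
 [219.637 202.553]]
[[244.278  79.879]
 [247.871 202.555]
 [276.128 144.903]
 [216.248 144.92 ]]
[[215.376  81.419]
 [221.968 198.839]
 [247.488 143.502]
 [190.246 143.519]]
n 9 dist 0.3829
 travel [[-0.715, -0.27, -0.375], [-0.703, -0.299, -0.375], [-0.69, -0.327, -0.375], [-0.676, -0.355, -0.375], [-0.661, -0.383, -0.375], [-0.645, -0.41, -0.375], [-0.627, -0.436, -0.375], [-0.609, -0.461, -0.375], [-0.589, -0.486, -0.375]]
 rotation each [-0.0, 0.0, -0.392]
```

Run:
```python
from h import *
np.set_printoptions(precision=3,suppress=True)
T,s=tcp();c=read_camera("wrist");Q=c["extrinsics"]@T
B=down(.44,.33,.27,np.pi/2)
c2=dict(c);c2["extrinsics"]=Q@np.linalg.inv(B);print(proj(c2,[[.38,.32,.1],[.54,.32,.1],[.46,.36,.1],[.46,.28,.1]]))
rows(T,B)
ct=read_camera("top");print("can",[atz(ct,u,z) for u,z in(((135,208),0),)])
```

```text
[[265.923 135.145]
 [267.328 279.65 ]
 [304.411 212.886]
 [228.964 212.875]]
n 8 dist 0.3599
 travel [[-0.727, -0.521, -0.097], [-0.703, -0.554, -0.097], [-0.676, -0.586, -0.097], [-0.648, -0.616, -0.097], [-0.619, -0.646, -0.097], [-0.589, -0.673, -0.097], [-0.557, -0.7, -0.097], [-0.524, -0.725, -0.097]]
 rotation each [-0.0, -0.0, -0.441]
can [array([0.626, 0.491, 0.   ])]
```

{"api": "apply_moves", "payload": {"fingers": [1,1,1,1,1,1,1,1], "travel": [[-0.73,-0.52,-0.1],[-0.7,-0.55,-0.1],[-0.68,-0.59,-0.1],[-0.65,-0.62,-0.1],[-0.62,-0.65,-0.1],[-0.59,-0.67,-0.1],[-0.56,-0.7,-0.1],[-0.52,-0.72,-0.1]], "rotation": [[0,0,-0.44],[0,0,-0.44],[0,0,-0.44],[0,0,-0.44],[0,0,-0.44],[0,0,-0.44],[0,0,-0.44],[0,0,-0.44]], "newtons": 60}}

```text
time: 3.85
tool_pos: [0.4408, 0.3282, 0.2718]
tcp_rot: [-0.001, 3.141, 0.001]
wrist_force: [0.5, 0.7, 0.4]
width: 1.002
grip_force: 0.0
```

```bash
cat > d.py <<'E'
from ov import *
np.set_printoptions(precision=4,suppress=True)
c=read_camera("wrist");T,s=tcp();print(s["time"],T[:3,3],s["joint_vel"])
r=regions_of("wrist","rest");print([(q["bbox"],q["p"]) for q in r])
ct=read_camera("top");cs=read_camera("side")
a=crop(c,160,80,230,230,2.5)
if r:
  m=[r[0]["mask"].astype(float)]
  for y in(-.09,3.05):
    p,f=fit([c],m,M["rest"],[.458,.32,y],lambda p:Tz(*p));print(p,f)
    a2=a.copy();draw(a2,c,Tz(*p),M["rest"],np.array([160,80]),2.5,(0,255,0));cv2.imwrite("pics/w1_%d.png"%(y>0),a2)
cv2.imwrite("pics/w1.png",a)
E
python3 d.py
```

```text
3.9 [0.4447 0.3231 0.2728] [ 0.0683  0.0147 -0.0141  0.0529 -0.0212  0.2317]
[([243.4, 121.3, 57.9, 147.4], 0.97)]
[ 0.4608  0.3201 -0.0987] 0.03863521562605743
[0.4613 0.3201 3.0423] 0.07218653261639718
```

View pics/w1.png

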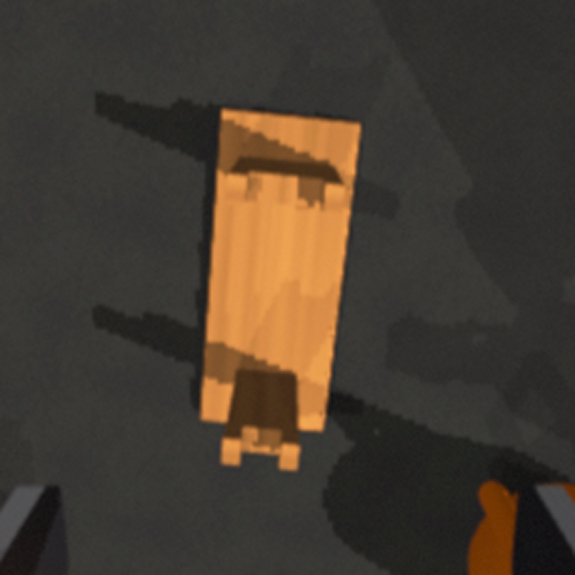

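```bash
cat > g.py <<'E'
from h import *
np.set_printoptions(precision=3,suppress=True)
TD=Tz(.588,.0665,-.1213,.058,.28);TR=Tz(.461,.320,-.099)
W=TD@Tz(.0596,-.0167,1.388)
def toolon(F,dx,dz,sgn):  # tool over frame F: z=-Fz, y=sgn*Fy, at F point (dx,0,dz)
    Rm=np.c_[np.cross(sgn*F[:3,1],-F[:3,2]),sgn*F[:3,1],-F[:3,2]];return T4(Rm,F[:3,3]+F[:3,:3]@[dx,0,dz])
E
python3 - <<'E'
from g import *
T,s=tcp();print(s["q"],T[:3,3]);print("W",W[:3,3],W[:3,0])
H=toolon(W,0,.09,-1);G=toolon(W,0,.003,-1)
A=T.copy()
# go up a bit? straight to hover
rows(A,H);rows(H,G,3)
E
```

```text
[ 0.596  0.003  1.823  0.001  1.315 -0.971] [0.441 0.329 0.272]
W [0.643 0.043 0.074] [0.292 0.955 0.05 ]
n 19 dist 0.352
 travel [[-0.188, -0.297, 0.116], [-0.215, -0.279, 0.115], [-0.24, -0.258, 0.114], [-0.263, -0.235, 0.114], [-0.283, -0.21, 0.115], [-0.301, -0.183, 0.116], [-0.316, -0.154, 0.117], [-0.328, -0.124, 0.119], [-0.337, -0.093, 0.122], [-0.343, -0.061, 0.125], [-0.346, -0.029, 0.128], [-0.346, 0.003, 0.132], [-0.343, 0.035, 0.137], [-0.336, 0.067, 0.141], [-0.326, 0.097, 0.146], [-0.314, 0.127, 0.151], [-0.298, 0.155, 0.157], [-0.28, 0.181, 0.162], [-0.259, 0.205, 0.168]]
 rotation each [-0.119, -0.112, 0.933]
n 3 dist 0.087
 travel [[0.0, -0.0, 0.58], [0.0, -0.0, 0.58], [0.0, -0.0, 0.58]]
 rotation each [0.0, 0.0, 0.0]
```

{"api": "apply_moves", "payload": {"fingers": [0.6,0.6,0.6,0.6,0.6,0.6,0.6,0.6,0.6,0.6,0.6,0.6], "travel": [[-0.19,-0.3,0.12],[-0.21,-0.28,0.12],[-0.24,-0.26,0.11],[-0.26,-0.23,0.11],[-0.28,-0.21,0.11],[-0.3,-0.18,0.12],[-0.32,-0.15,0.12],[-0.33,-0.12,0.12],[-0.34,-0.09,0.12],[-0.34,-0.06,0.12],[-0.35,-0.03,0.13],[-0.35,0,0.13]], "rotation": [[-0.12,-0.11,0.93],[-0.12,-0.11,0.93],[-0.12,-0.11,0.93],[-0.12,-0.11,0.93],[-0.12,-0.11,0.93],[-0.12,-0.11,0.93],[-0.12,-0.11,0.93],[-0.12,-0.11,0.93],[-0.12,-0.11,0.93],[-0.12,-0.11,0.93],[-0.12,-0.11,0.93],[-0.12,-0.11,0.93]]}}

```text
time: 5.25
tool_pos: [0.553, 0.1529, 0.201]
tcp_rot: [1.666, 2.5, 0.215]
wrist_force: [-0.5, -0.3, -0.8]
width: 0.6
grip_force: 0.0
```

{"api": "apply_moves", "payload": {"fingers": [0.6,0.6,0.6,0.6,0.6,0.6,0.6,0.6,0.6], "travel": [[-0.34,0.03,0.14],[-0.34,0.07,0.14],[-0.33,0.1,0.15],[-0.31,0.13,0.15],[-0.3,0.15,0.16],[-0.28,0.18,0.16],[-0.26,0.2,0.17],[0,0,0],[0,0,0]], "rotation": [[-0.12,-0.11,0.93],[-0.12,-0.11,0.93],[-0.12,-0.11,0.93],[-0.12,-0.11,0.93],[-0.12,-0.11,0.93],[-0.12,-0.11,0.93],[-0.12,-0.11,0.93],[0,0,0],[0,0,0]]}}

```text
time: 6.15
tool_pos: [0.6188, 0.0493, 0.1595]
tcp_rot: [2.358, 1.754, 0.303]
wrist_force: [0.7, -0.4, 0.1]
width: 0.596
grip_force: 0.0
```

```bash
cat > e.py <<'E'
from ov import *
from g import *
c=read_camera("wrist");T,s=tcp();print(s["time"],s["tool_pos"],s["tcp_rot"],s["q"])
r=regions_of("wrist","weeder");print([(q["bbox"],round(q["p"],2)) for q in r])
if r:
    p,f=fit([c],[r[0]["mask"].astype(float)],M["weeder"],[.0596,-.0167,1.388],lambda p:TD@Tz(*p));print(p,f)
G=toolon(W,0,.003,-1);rows(T,G)
L=np.linalg.inv(W)@T;print("tool in W",L[:3,3],R.from_matrix(toolon(np.eye(4),0,0,-1)[:3,:3].T@L[:3,:3]).as_rotvec())
E
python3 e.py
```

```text
6.2 [0.619 0.049 0.16 ] [2.358 1.754 0.304] [ 0.065  0.055  2.008 -0.063  0.805  0.394]
[([255.5, 38.3, 43.6, 274.9], 0.68)]
[ 0.06  -0.017  1.384] 0.10583606144251967
n 2 dist 0.0859
 travel [[-0.038, 0.007, 0.859], [-0.036, 0.006, 0.859]]
 rotation each [-0.012, -0.025, 0.056]
tool in W [0.003 0.001 0.089] [ 0.003  0.005 -0.012]
```

{"api": "apply_moves", "payload": {"fingers": [0.6,0.6,0.6,0.6,0,0,0,0,0,0], "travel": [[-0.04,0,0.5],[-0.03,0,0.5],[0,0,0.5],[0,0,0.22],[0,0,0],[0,0,0],[0,0,0],[0,0,0],[0,0,0],[0,0,0]], "rotation": [[0,0,0.1],[0,0,0],[0,0,0],[0,0,0],[0,0,0],[0,0,0],[0,0,0],[0,0,0],[0,0,0],[0,0,0]], "newtons": 60}}

```text
time: 7.25
tool_pos: [0.6421, 0.0421, 0.0781]
tcp_rot: [2.369, 1.738, 0.307]
wrist_force: [-2.3, 0.6, 2.6]
width: 0.262
grip_force: 61.2
```

Run:
```python
from g import *
T,s=tcp();L=np.linalg.inv(W)@T
U=T.copy();U[:3,3]+=[-.02,.0,.13];rows(T,U)
K=L.copy();
H=TR@T4(np.eye(3),[0,0,.12])@toolon(np.eye(4),L[0,3],L[2,3],-1)
print(H[:3,3]);rows(U,H);P_=H.copy();P_[2,3]-=.038;print(P_[:3,3])
```

```text
n 3 dist 0.1315
 travel [[0.009, 0.113, -0.87], [0.009, 0.113, -0.87], [0.009, 0.113, -0.87]]
 rotation each [0.0, 0.0, 0.0]
[0.46  0.32  0.124]
n 14 dist 0.3326
 travel [[0.305, -0.362, 0.041], [0.269, -0.39, 0.041], [0.231, -0.413, 0.043], [0.191, -0.433, 0.045], [0.149, -0.449, 0.048], [0.105, -0.46, 0.052], [0.061, -0.468, 0.057], [0.017, -0.471, 0.063], [-0.028, -0.469, 0.07], [-0.071, -0.463, 0.077], [-0.115, -0.453, 0.085], [-0.156, -0.439, 0.093], [-0.196, -0.421, 0.102], [-0.234, -0.398, 0.111]]
 rotation each [0.131, -0.16, 0.924]
[0.46  0.32  0.086]
```

{"api": "apply_moves", "payload": {"fingers": [0,0,0,0,0,0,0,0,0,0,0,0], "travel": [[0,0.1,-0.65],[0,0.12,-0.98],[0,0.12,-0.98],[0.3,-0.36,0.04],[0.27,-0.39,0.04],[0.23,-0.41,0.04],[0.19,-0.43,0.04],[0.15,-0.45,0.05],[0.1,-0.46,0.05],[0.06,-0.47,0.06],[0.02,-0.47,0.06],[-0.03,-0.47,0.07]], "rotation": [[0,0,0],[0,0,0],[0,0,0],[0.13,-0.16,0.92],[0.13,-0.16,0.92],[0.13,-0.16,0.92],[0.13,-0.16,0.92],[0.13,-0.16,0.92],[0.13,-0.16,0.92],[0.13,-0.16,0.92],[0.13,-0.16,0.92],[0.13,-0.16,0.92]]}}

```text
time: 8.45
tool_pos: [0.5165, 0.2196, 0.153]
tcp_rot: [3.01, 0.588, 0.12]
wrist_force: [-0.4, -0.1, -1.9]
width: 0.266
grip_force: 60.5
```

{"api": "apply_moves", "payload": {"fingers": [0,0,0,0,0,0,0], "travel": [[-0.07,-0.46,0.08],[-0.11,-0.45,0.08],[-0.16,-0.44,0.09],[-0.2,-0.42,0.1],[-0.23,-0.4,0.11],[0,0,0],[0,0,0]], "rotation": [[0.13,-0.16,0.92],[0.13,-0.16,0.92],[0.13,-0.16,0.92],[0.13,-0.16,0.92],[0.13,-0.16,0.92],[0,0,0],[0,0,0]]}}

```text
time: 9.15
tool_pos: [0.4589, 0.3174, 0.1232]
tcp_rot: [3.135, -0.142, -0.0]
wrist_force: [-0.4, 0.2, -2.2]
width: 0.266
grip_force: 60.5
```

```bash
cat > f.py <<'E'
from ov import *
from g import *
c=read_camera("wrist");T,s=tcp();print(s["time"],s["tool_pos"],s["tcp_rot"],s["q"],s["width"],s["grip_force"])
H=TR@T4(np.eye(3),[0,0,.12])@toolon(np.eye(4),0,.005,-1);rows(T,H)
C={n:read_camera(n) for n in("top","side")}
Wc=T@np.linalg.inv(toolon(np.eye(4),0.,.003,-1))
for n in("top","side","wrist"):
    r=regions_of(n,"weeder")
    print(n,[(q["bbox"],round(q["p"],2)) for q in r])
ims=[]
for n,x,y,w,h in(("top",170,220,90,90),("side",190,110,90,90),("wrist",120,0,330,330)):
    cc=C.get(n,c);sc=400/h;a=crop(cc,x,y,w,h,sc)
    draw(a,cc,Wc,M["weeder"],np.array([x,y]),sc,(255,0,0));draw(a,cc,TR,M["rest"],np.array([x,y]),sc,(0,255,0));ims.append(cv2.resize(a,(266,266) if 0 else (400,400)))
cv2.imwrite("pics/pl.png",cv2.resize(np.hstack(ims),(800,267)) if 0 else np.hstack(ims[:2]));cv2.imwrite("pics/plw.png",ims[2])
E
python3 f.py
```

```text
9.2 [0.459 0.317 0.123] [ 3.135 -0.143  0.   ] [ 0.561  0.138  1.963 -0.003  1.042  2.225] 0.26522758165023635 60.472848415374756
n 1 dist 0.0037
 travel [[0.031, -0.059, -0.031]]
 rotation each [0.027, -0.003, 0.076]
top [([186.4, 214.3, 8.6, 69.2], 0.62)]
side [([207.7, 130.7, 71.0, 10.8], 0.8)]
wrist [([240.5, 0.0, 68.4, 380.6], 0.88)]
```

View pics/plw.png

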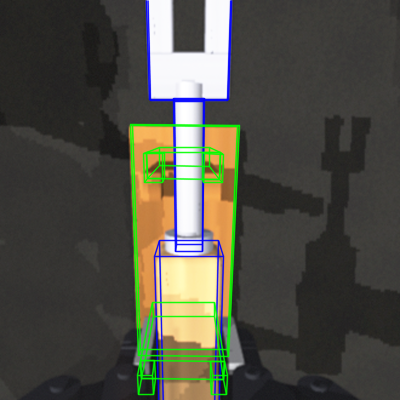

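{"api": "apply_moves", "payload": {"fingers": [0,0,0,0,0,0], "travel": [[0.03,-0.06,0],[0,0,0.2],[0,0,0.2],[0,0,0.2],[0,0,0.14],[0,0,0]], "rotation": [[0,0,0.08],[0,0,0],[0,0,0],[0,0,0],[0,0,0],[0,0,0]]}}

```text
time: 10.05
tool_pos: [0.4599, 0.3199, 0.0849]
tcp_rot: [3.134, -0.158, -0.004]
wrist_force: [-0.2, -0.2, -1.3]
width: 0.266
grip_force: 60.5
```

{"api": "apply_moves", "payload": {"fingers": [0,0], "travel": [[0,0,0.04],[0,0,0]], "rotation": [[0,0,0],[0,0,0]]}}

```text
time: 10.25
tool_pos: [0.4606, 0.3203, 0.0843]
tcp_rot: [3.135, -0.159, -0.001]
wrist_force: [-1.1, -0.6, -1.1]
width: 0.263
grip_force: 60.6
```

{"api": "apply_moves", "payload": {"fingers": [0,0,0], "travel": [[0,0,0.04],[0,0,0],[0,0,0]], "rotation": [[0,0,0],[0,0,0],[0,0,0]]}}

```text
time: 10.55
tool_pos: [0.4608, 0.3205, 0.0839]
tcp_rot: [3.136, -0.159, -0.0]
wrist_force: [-2.7, -1.6, 4.3]
width: 0.263
grip_force: 61.5
```

{"api": "apply_moves", "payload": {"fingers": [0.4,0.6,0.6,0.6,0.6,0.6,0.6,0.6,0.6], "travel": [[0,0,0],[0,0,0],[0,0,0],[0,0,-0.2],[0,0,-0.6],[0,0,-0.9],[0,0,-0.9],[0,0,-0.4],[0,0,0]], "rotation": [[0,0,0],[0,0,0],[0,0,0],[0,0,0],[0,0,0],[0,0,0],[0,0,0],[0,0,0],[0,0,0]]}}

```text
time: 11.45
tool_pos: [0.4633, 0.3223, 0.2383]
tcp_rot: [-3.134, 0.159, -0.012]
wrist_force: [-0.6, 0.7, 0.5]
width: 0.6
grip_force: 0.0
```

Run:
```python
from ov import *
from g import *
c=read_camera("wrist");C={n:read_camera(n) for n in("top","side")};C["wrist"]=c
T,s=tcp();print(s["time"],T[:3,3],s["q"])
k=[];m=[]
for n in C:
    r=regions_of(n,"weeder");print(n,[(q["bbox"],round(q["p"],2)) for q in r])
    if r and n!="side": k.append(C[n]);m.append(r[0]["mask"].astype(float))
for kk,mm in(([k[-1]],[m[-1]]),(k,m)): print(fit(kk,mm,M["weeder"],[0,0,0.],lambda p:TR@Tz(*p,.08)))
# tray with fresh view; plan
B=down(.405,-.2905,.16,.108); 
U=T.copy();rows(U,B)
```

```text
11.6 [0.46  0.32  0.231] [ 0.565  0.05   1.849 -0.002  1.246  2.237]
top [([182.8, 220.1, 17.3, 76.0], 0.76)]
side [([210.2, 143.3, 68.4, 12.7], 0.87)]
wrist [([262.5, 58.5, 30.7, 214.8], 0.71)]
(array([ 0.   ,  0.   , -0.003]), np.float64(0.12624528221673226))
(array([ 0.   ,  0.   , -0.003]), np.float64(0.5167000916770202))
n 18 dist 0.6173
 travel [[0.008, 0.681, 0.082], [-0.059, 0.678, 0.082], [-0.126, 0.669, 0.082], [-0.192, 0.654, 0.081], [-0.255, 0.631, 0.081], [-0.316, 0.603, 0.081], [-0.374, 0.569, 0.081], [-0.429, 0.529, 0.081], [-0.479, 0.484, 0.081], [-0.524, 0.435, 0.081], [-0.565, 0.381, 0.081], [-0.6, 0.323, 0.08], [-0.629, 0.262, 0.08], [-0.651, 0.199, 0.08], [-0.668, 0.134, 0.08], [-0.678, 0.067, 0.08], [-0.681, -0.0, 0.08], [-0.678, -0.067, 0.079]]
 rotation each [0.0, 0.002, -0.944]
```

{"api": "apply_moves", "payload": {"fingers": [0.6,0.6,0.6,0.6,0.6,0.6,0.6,0.6,0.6,0.6,0.6,0.6], "travel": [[0,0.68,0.08],[-0.06,0.68,0.08],[-0.13,0.67,0.08],[-0.19,0.65,0.08],[-0.25,0.63,0.08],[-0.32,0.6,0.08],[-0.37,0.57,0.08],[-0.43,0.53,0.08],[-0.48,0.48,0.08],[-0.52,0.43,0.08],[-0.56,0.38,0.08],[-0.6,0.32,0.08]], "rotation": [[0,0,-0.94],[0,0,-0.94],[0,0,-0.94],[0,0,-0.94],[0,0,-0.94],[0,0,-0.94],[0,0,-0.94],[0,0,-0.94],[0,0,-0.94],[0,0,-0.94],[0,0,-0.94],[0,0,-0.94]]}}

```text
time: 12.95
tool_pos: [0.4213, -0.0864, 0.1839]
tcp_rot: [2.691, 1.621, -0.005]
wrist_force: [0.5, -0.7, -0.3]
width: 0.596
grip_force: 0.0
```

{"api": "apply_moves", "payload": {"fingers": [0.6,0.6,0.6,0.6,0.6,0.6,0.6,0.6], "travel": [[-0.63,0.26,0.08],[-0.65,0.2,0.08],[-0.67,0.13,0.08],[-0.68,0.07,0.08],[-0.68,0,0.08],[-0.68,-0.07,0.08],[0,0,0],[0,0,0]], "rotation": [[0,0,-0.94],[0,0,-0.94],[0,0,-0.94],[0,0,-0.94],[0,0,-0.94],[0,0,-0.94],[0,0,0],[0,0,0]]}}

```text
time: 13.75
tool_pos: [0.4015, -0.2887, 0.1604]
tcp_rot: [-2.11, -2.325, 0.003]
wrist_force: [0.3, -0.9, 0.7]
width: 0.598
grip_force: 0.0
```

Run:
```python
from ov import *
from g import *
c=read_camera("wrist");C={n:read_camera(n) for n in("top","side")}
T,s=tcp();print(s["time"],T[:3,3],s["tcp_rot"],s["q"])
r=regions_of("wrist","tray");print([(q["bbox"],round(q["p"],2)) for q in r])
t=tip_of("wrist","tray");print([(q["location"],q["p"]) for q in t], proj(c,[.405,-.2905,0]))
if r: print(fit([c],[r[0]["mask"].astype(float)],M["tray"],[.405,-.2905,.1],lambda p:Tz(*p)))
r=regions_of("side","weeder")
if r:
  for z in(.075,.08,.085,.09): print(z,fit([C["side"]],[r[0]["mask"].astype(float)],M["weeder"],[0,0,0.],lambda p:TR@Tz(*p,z))[1])
  print(fit([C["side"]],[r[0]["mask"].astype(float)],M["weeder"],[0,0,0.,.08],lambda p:TR@Tz(*p),step=(.01,.01,.05,.01)))
a=crop(c,60,20,440,380,1.4);draw(a,c,Tz(.405,-.2905,.108),M["tray"]+[box(-6,6,-80,80,0,44.5)],np.array([60,20]),1.4,(0,255,0));cv2.imwrite("pics/tr.png",a)
B=down(.405,-.2905,.012,.108);rows(T,B)
```

```text
13.9 [ 0.402 -0.288  0.161] [-2.107 -2.33   0.003] [-0.67  -0.022  2.057 -0.002  1.107 -0.769]
[([210.6, 115.2, 141.5, 179.6], 0.95)]
[([278.8, 196.9], 0.71)] [[280.024 198.082]]
(array([ 0.405, -0.292,  0.103]), np.float64(0.027479082843239633))
0.075 0.39964789783069243
0.08 0.40595030578780966
0.085 0.4112472381664931
0.09 0.42206479481641457
(array([0.005, 0.002, 0.027, 0.077]), np.float64(0.4014372555206924))
n 4 dist 0.1493
 travel [[-0.014, 0.014, 0.746], [-0.014, 0.013, 0.746], [-0.015, 0.013, 0.746], [-0.015, 0.012, 0.746]]
 rotation each [-0.004, 0.003, -0.019]
```

View pics/tr.png

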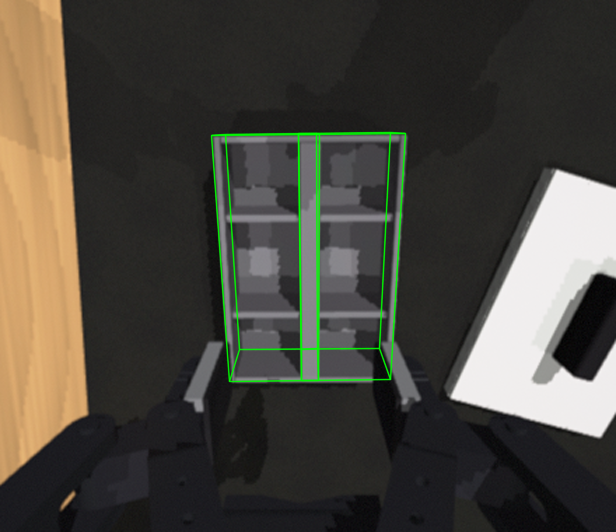

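{"api": "apply_moves", "payload": {"fingers": [0.6,0.6,0.6,0.6,0.6,0,0,0,0,0,0], "travel": [[-0.03,0.06,0.8],[-0.03,0,0.8],[0,0,0.8],[0,0,0.4],[0,0,0.16],[0,0,0],[0,0,0],[0,0,0],[0,0,0],[0,0,0],[0,0,0]], "rotation": [[0,0,0],[0,0,0],[0,0,0],[0,0,0],[0,0,0],[0,0,0],[0,0,0],[0,0,0],[0,0,0],[0,0,0],[0,0,0]], "newtons": 80}}

```text
time: 15.15
tool_pos: [0.4073, -0.2931, 0.0159]
tcp_rot: [2.104, 2.326, -0.003]
wrist_force: [0.7, 2.1, 6.5]
width: 0.121
grip_force: 81.0
```

```bash
cat >> g.py <<'E'
def trtool(F,dy,dz): # tool on frame F gripping across x: tool y=+Fx, z=-Fz
    return T4(F[:3,:3]@np.array([[0,1,0],[1,0,0],[0,0,-1.]]),F[:3,3]+F[:3,:3]@[0,dy,dz])
E
python3 - <<'E'
from g import *
T,s=tcp();print(T[:3,3],s["tcp_rot"]);L=np.linalg.inv(Tz(.405,-.2915,.104))@T;print(L)
U=T.copy();U[2,3]+=.19;rows(T,U)
H=trtool(TD@Tz(.060,0,0,.06),L[1,3],L[2,3]);print(H[:3,3]);rows(U,H)
E
```

```text
[ 0.407 -0.293  0.016] [ 2.104  2.326 -0.003]
[[ 0.004  1.     0.002  0.002]
 [ 1.    -0.004 -0.005 -0.002]
 [-0.005  0.002 -1.     0.016]
 [ 0.     0.     0.     1.   ]]
n 5 dist 0.19
 travel [[-0.004, 0.002, -0.76], [-0.004, 0.002, -0.76], [-0.004, 0.002, -0.76], [-0.004, 0.002, -0.76], [-0.004, 0.002, -0.76]]
 rotation each [0.0, 0.0, 0.0]
[0.624 0.06  0.147]
n 10 dist 0.4187
 travel [[0.66, 0.502, 0.115], [0.672, 0.484, 0.126], [0.682, 0.465, 0.138], [0.693, 0.446, 0.149], [0.703, 0.426, 0.159], [0.713, 0.406, 0.168], [0.722, 0.386, 0.177], [0.73, 0.365, 0.186], [0.739, 0.343, 0.194], [0.747, 0.322, 0.201]]
 rotation each [-0.264, -0.025, 0.21]
```

{"api": "apply_moves", "payload": {"fingers": [0,0,0,0,0], "travel": [[0,0,-0.4],[0,0,-0.8],[0,0,-0.9],[0,0,-0.9],[0,0,-0.8]], "rotation": [[0,0,0],[0,0,0],[0,0,0],[0,0,0],[0,0,0]]}}

```text
time: 15.65
tool_pos: [0.4054, -0.2913, 0.206]
tcp_rot: [2.107, 2.328, -0.003]
wrist_force: [0.5, -0.8, -1.8]
width: 0.13
grip_force: 79.6
```

{"api": "apply_moves", "payload": {"fingers": [0,0,0,0,0,0,0,0,0,0,0,0], "travel": [[0.66,0.5,0.12],[0.67,0.48,0.13],[0.68,0.46,0.14],[0.69,0.45,0.15],[0.7,0.43,0.16],[0.71,0.41,0.17],[0.72,0.39,0.18],[0.73,0.36,0.19],[0.74,0.34,0.19],[0.75,0.32,0.2],[0,0,0],[0,0,0]], "rotation": [[-0.26,-0.03,0.21],[-0.26,-0.03,0.21],[-0.26,-0.03,0.21],[-0.26,-0.03,0.21],[-0.26,-0.03,0.21],[-0.26,-0.03,0.21],[-0.26,-0.03,0.21],[-0.26,-0.03,0.21],[-0.26,-0.03,0.21],[-0.26,-0.03,0.21],[0,0,0],[0,0,0]]}}

```text
time: 16.85
tool_pos: [0.621, 0.0622, 0.1424]
tcp_rot: [2.187, 1.942, 0.259]
wrist_force: [-0.2, 0.3, -2.8]
width: 0.124
grip_force: 79.7
```

Run:
```python
from ov import *
from g import *
C={n:read_camera(n) for n in("top","side","wrist")}
T,s=tcp();print(s["time"],T[:3,3],s["tcp_rot"],s["wrist_force"],s["width"])
H=trtool(TD@Tz(.060,0,0,.0),-.002,.015);rows(T,H)
L=np.linalg.inv(TD)@T;print("tool in deck",L)
print("W2deck")
for n in C:
    r=regions_of(n,"tray");print(n,[(q["bbox"],round(q["p"],2)) for q in r])
ks=[C["top"],C["side"]];ms=[regions_of(n,"tray")[0]["mask"].astype(float) for n in("top","side")]
tf=lambda p:T@np.linalg.inv(trtool(Tz(*p[:3]),0,0))
# tray pose in gripped frame
p,f=fit(ks,ms,M["tray"],[0,.002,0.,-.015],lambda p:T@np.linalg.inv(trtool(np.eye(4),0,0))@Tz(*p),step=(.01,.01,.05,.01));print(p,f)
```

```text
17.0 [0.621 0.06  0.143] [2.19  1.938 0.261] [-0.815 -0.051 -2.482] 0.12132373688937151
n 2 dist 0.0577
 travel [[0.004, 0.042, 0.576], [0.003, 0.04, 0.576]]
 rotation each [-0.037, 0.02, -0.0]
tool in deck [[ 0.     1.    -0.008  0.056]
 [ 1.    -0.    -0.004 -0.002]
 [-0.004 -0.008 -1.     0.073]
 [ 0.     0.     0.     1.   ]]
W2deck
top [([256.9, 170.9, 71.1, 19.9], 0.58), ([253.7, 169.0, 78.8, 30.1], 0.21)]
side [([277.8, 150.9, 54.4, 61.3], 0.91)]
wrist [([118.0, 108.3, 317.2, 308.2], 0.8)]
[-0.     0.003  0.017 -0.018] 1.0853053637744998
```

{"api": "apply_moves", "payload": {"fingers": [0,0,0,0,0], "travel": [[0,0.1,0.2],[0,0,0.4],[0,0,0.3],[0,0,0.1],[0,0,0]], "rotation": [[-0.07,0.04,0],[0,0,0],[0,0,0],[0,0,0],[0,0,0]]}}

```text
time: 17.75
tool_pos: [0.6396, 0.0588, 0.0947]
tcp_rot: [2.187, 1.938, 0.27]
wrist_force: [-0.1, 0.0, -2.9]
width: 0.126
grip_force: 79.8
```

```bash
cat > k.py <<'E'
from g import *
T,s=tcp();L=np.linalg.inv(TD)@T;print(s["time"],"tool in deck",L[:3,3],"ang",R.from_matrix(trtool(np.eye(4),0,0)[:3,:3].T@L[:3,:3]).as_rotvec(),"F deck",TD[:3,:3].T@np.array(s["wrist_force"]),"tq",s["torque"])
E
python3 k.py
```

```text
17.75 tool in deck [ 0.06  -0.001  0.021] ang [ 0.003  0.    -0.001] F deck [-0.893  0.031 -2.717] tq [ 0.012  0.3   -0.015]
```

{"api": "apply_moves", "payload": {"fingers": [0,0,0], "travel": [[0,0,0.06],[0,0,0.04],[0,0,0]], "rotation": [[0,0,0],[0,0,0],[0,0,0]]}}

```text
time: 18.05
tool_pos: [0.6423, 0.059, 0.0924]
tcp_rot: [2.185, 1.936, 0.275]
wrist_force: [-0.1, 0.0, -2.8]
width: 0.128
grip_force: 79.8
```

```bash
python3 k.py
```

```text
18.05 tool in deck [ 0.062 -0.001  0.018] ang [-0.001  0.001 -0.001] F deck [-0.899  0.024 -2.657] tq [ 0.004  0.292 -0.041]
```

{"api": "apply_moves", "payload": {"fingers": [0,0,0], "travel": [[0,-0.02,0.04],[0,-0.02,0.03],[0,0,0]], "rotation": [[0,0,0],[0,0,0],[0,0,0]]}}

```text
time: 18.35
tool_pos: [0.642, 0.0591, 0.0899]
tcp_rot: [2.183, 1.935, 0.276]
wrist_force: [-2.7, -0.4, 4.8]
width: 0.126
grip_force: 81.0
```

```bash
python3 k.py
```

```text
18.35 tool in deck [ 0.061 -0.001  0.016] ang [-0.003  0.001 -0.001] F deck [-1.238 -0.74   5.326] tq [-0.128  0.554  0.022]
```

{"api": "apply_moves", "payload": {"fingers": [0,0,0], "travel": [[0,-0.04,0],[0,-0.04,0],[0,0,0]], "rotation": [[0,0,0],[0,0,0],[0,0,0]]}}

```text
time: 18.65
tool_pos: [0.6395, 0.0597, 0.0893]
tcp_rot: [2.182, 1.934, 0.28]
wrist_force: [1.8, -0.5, 5.5]
width: 0.125
grip_force: 81.0
```

```bash
python3 k.py
```

```text
18.65 tool in deck [ 0.059 -0.001  0.016] ang [-0.006  0.002 -0.001] F deck [ 3.321 -0.244  4.816] tq [-0.26  -0.128  0.061]
```

{"api": "apply_moves", "payload": {"fingers": [0,0,0], "travel": [[0,-0.04,0],[0,-0.02,0],[0,0,0]], "rotation": [[0,0,0],[0,0,0],[0,0,0]]}}

```text
time: 18.95
tool_pos: [0.6373, 0.0601, 0.0888]
tcp_rot: [2.18, 1.934, 0.281]
wrist_force: [3.0, 0.8, 5.5]
width: 0.125
grip_force: 80.7
```

```bash
python3 k.py
```

```text
18.95 tool in deck [ 0.056 -0.     0.016] ang [-0.007  0.002 -0.001] F deck [4.323 1.163 4.462] tq [-0.265 -0.406  0.146]
```

{"api": "apply_moves", "payload": {"fingers": [0,0,0], "travel": [[0,-0.03,0],[0,-0.02,0],[0,0,0]], "rotation": [[0,0,0],[0,0,0],[0,0,0]]}}

```text
time: 19.25
tool_pos: [0.6368, 0.0605, 0.089]
tcp_rot: [2.177, 1.933, 0.285]
wrist_force: [8.0, 0.4, 3.2]
width: 0.128
grip_force: 80.4
```

```bash
python3 k.py
```

```text
19.25 tool in deck [ 0.056 -0.     0.016] ang [-0.011  0.003 -0.002] F deck [8.438 1.353 0.889] tq [-0.295 -1.231  0.474]
```

{"api": "apply_moves", "payload": {"fingers": [0,0.3,0.55,0.55,0.55,0.55,0.55], "travel": [[0,0.02,0],[0,0,0],[0,0,0],[0,0,0],[0,0,-0.1],[0,0,-0.3],[0,0,-0.8]], "rotation": [[0,0,0],[0,0,0],[0,0,0],[0,0,0],[0,0,0],[0,0,0],[0,0,0]]}}

```text
time: 19.95
tool_pos: [0.6132, 0.0616, 0.1401]
tcp_rot: [2.189, 1.94, 0.264]
wrist_force: [0.8, 0.1, 0.5]
width: 0.55
grip_force: 0.0
```

{"api": "apply_moves", "payload": {"fingers": [0.55,0.55,0.55], "travel": [[0,0,-0.9],[0,0,-0.9],[0,0,0]], "rotation": [[0,0,0],[0,0,0],[0,0,0]]}}

```text
time: 20.25
tool_pos: [0.5954, 0.0656, 0.2404]
tcp_rot: [2.177, 1.929, 0.291]
wrist_force: [1.0, 0.0, 2.1]
width: 0.552
grip_force: 0.0
```

Run:
```python
from ov import *
from g import *
C={n:read_camera(n) for n in("top","side","wrist")}
T,s=tcp();print(s["time"],T[:3,3],s["tcp_rot"],s["q"])
r=regions_of("wrist","tray");print([(q["bbox"],q["p"]) for q in r])
rs=regions_of("side","tray")
tf=lambda p:TD@Tz(*p)
for cs,ms in(([C["wrist"]],[r]),([C["wrist"],C["side"]],[r,rs])):
    print(fit(cs,[m[0]["mask"].astype(float) for m in ms],M["tray"],[.055,0,0],tf))
c=C["wrist"];a=crop(c,60,20,440,380,1);draw(a,c,tf([.055,0,0]),M["tray"]+[box(-6,6,-80,80,0,44.5)],np.array([60,20]),1,(0,255,0))
b=crop(C["side"],270,130,90,95,4);b2=b.copy();draw(b2,C["side"],tf([.055,0,0]),M["tray"],np.array([270,130]),4,(0,255,0));draw(b2,C["side"],TD,M["deck"],np.array([270,130]),4,(255,0,0))
cv2.imwrite("pics/onD.png",np.hstack([a,b2]))
H=Tz(.6035,-.3162,-.1864)
U=T.copy();U[2,3]+=.06;B=trtool(Tz(.6035,-.3162,-.1864),0,.15);rows(T,U);rows(U,B)
```

```text
20.4 [0.591 0.065 0.231] [2.184 1.936 0.275] [ 0.103 -0.058  1.984 -0.075  0.942  0.259]
[([210.9, 109.1, 134.5, 177.1], 0.92)]
(array([0.056, 0.001, 0.011]), np.float64(0.02745305698975553))
(array([0.056, 0.001, 0.019]), np.float64(0.06351910565916075))
n 2 dist 0.06
 travel [[0.0, 0.167, -0.576], [0.0, 0.167, -0.576]]
 rotation each [0.0, 0.0, 0.0]
n 10 dist 0.4065
 travel [[-0.754, 0.033, 0.302], [-0.754, 0.046, 0.302], [-0.753, 0.06, 0.301], [-0.752, 0.073, 0.3], [-0.751, 0.086, 0.298], [-0.75, 0.1, 0.296], [-0.749, 0.113, 0.294], [-0.748, 0.126, 0.292], [-0.747, 0.139, 0.289], [-0.746, 0.152, 0.285]]
 rotation each [0.269, -0.01, 0.063]
```

View pics/onD.png

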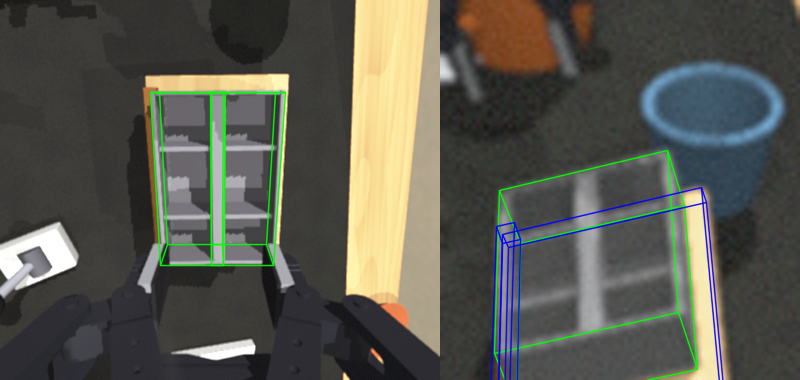

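{"api": "apply_moves", "payload": {"fingers": [0.55,0.55,0.55,0.55,0.55,0.55,0.55,0.55,0.55,0.55,0.55,0.55], "travel": [[0,0.17,-0.58],[0,0.17,-0.58],[-0.75,0.03,0.3],[-0.75,0.05,0.3],[-0.75,0.06,0.3],[-0.75,0.07,0.3],[-0.75,0.09,0.3],[-0.75,0.1,0.3],[-0.75,0.11,0.29],[-0.75,0.13,0.29],[-0.75,0.14,0.29],[-0.75,0.15,0.29]], "rotation": [[0,0,0],[0,0,0],[0.27,-0.01,0.06],[0.27,-0.01,0.06],[0.27,-0.01,0.06],[0.27,-0.01,0.06],[0.27,-0.01,0.06],[0.27,-0.01,0.06],[0.27,-0.01,0.06],[0.27,-0.01,0.06],[0.27,-0.01,0.06],[0.27,-0.01,0.06]]}}

```text
time: 21.7
tool_pos: [0.603, -0.3172, 0.1463]
tcp_rot: [-2.412, -2.004, 0.007]
wrist_force: [-0.6, -0.3, 1.0]
width: 0.551
grip_force: 0.0
```

{"api": "apply_moves", "payload": {"fingers": [0.55,0.55], "travel": [[0,0,0],[0,0,0]], "rotation": [[0,0,0],[0,0,0]]}}

```text
time: 21.9
tool_pos: [0.6028, -0.3161, 0.1462]
tcp_rot: [-2.413, -2.002, 0.006]
wrist_force: [0.1, 0.9, -0.1]
width: 0.55
grip_force: 0.0
```

Run:
```python
from ov import *
from g import *
c=read_camera("wrist");T,s=tcp();print(s["time"],T[:3,3],s["tcp_rot"],s["q"])
r=regions_of("wrist","lid");print([(q["bbox"],q["p"]) for q in r])
p=[.6035,-.3162,-.1864]
if r:
    p,f=fit([c],[r[0]["mask"].astype(float)],M["lid"],p,lambda p:Tz(*p));print(p,f)
B=trtool(Tz(*p),0,.021);rows(T,B)
```

```text
21.95 [ 0.603 -0.315  0.147] [-2.413 -2.004  0.005] [-0.518  0.337  1.668 -0.001  1.141 -0.332]
[([203.0, 103.7, 151.3, 188.1], 0.85)]
[ 0.603 -0.317 -0.188] 0.04872042644823571
n 3 dist 0.1265
 travel [[-0.013, 0.008, 0.843], [-0.013, 0.006, 0.843], [-0.013, 0.004, 0.843]]
 rotation each [-0.018, -0.002, 0.011]
```

{"api": "apply_moves", "payload": {"fingers": [0.55,0.55,0.55,0.55,0,0,0,0,0,0], "travel": [[-0.03,0.02,0.8],[0,0,0.8],[0,0,0.6],[0,0,0.32],[0,0,0],[0,0,0],[0,0,0],[0,0,0],[0,0,0],[0,0,0]], "rotation": [[-0.05,0,0.03],[0,0,0],[0,0,0],[0,0,0],[0,0,0],[0,0,0],[0,0,0],[0,0,0],[0,0,0],[0,0,0]]}}

```text
time: 23.0
tool_pos: [0.6066, -0.3185, 0.0256]
tcp_rot: [2.415, 2.0, 0.004]
wrist_force: [0.9, 1.0, 5.4]
width: 0.165
grip_force: 80.2
```

Run:
```python
from g import *
T,s=tcp();print(s["width"],s["grip_force"],s["wrist_force"],T[:3,3],s["tcp_rot"])
L=np.linalg.inv(Tz(.603,-.317,-.188))@T;print(L)
U=T.copy();U[2,3]+=.20;rows(T,U)
TT=TD@Tz(.056,.001,.012)
H=trtool(TT@T4(np.eye(3),[0,0,.033+.05]),L[1,3],L[2,3]);print(H[:3,3]);rows(U,H)
```

```text
0.16534414165136482 80.1866340637207 [0.9   0.981 5.376] [ 0.607 -0.319  0.026] [2.415 2.    0.004]
[[-0.001  1.     0.006  0.004]
 [ 1.     0.001 -0.002 -0.001]
 [-0.002  0.006 -1.     0.026]
 [ 0.     0.     0.     1.   ]]
n 5 dist 0.2
 travel [[-0.002, 0.005, -0.8], [-0.002, 0.005, -0.8], [-0.002, 0.005, -0.8], [-0.002, 0.005, -0.8], [-0.002, 0.005, -0.8]]
 rotation each [0.0, 0.0, 0.0]
[0.612 0.064 0.178]
n 9 dist 0.3853
 travel [[0.837, -0.148, 0.104], [0.838, -0.144, 0.1], [0.839, -0.139, 0.097], [0.84, -0.135, 0.093], [0.841, -0.131, 0.09], [0.842, -0.126, 0.087], [0.843, -0.122, 0.084], [0.844, -0.117, 0.082], [0.845, -0.112, 0.079]]
 rotation each [-0.291, 0.01, -0.082]
```

{"api": "apply_moves", "payload": {"fingers": [0,0,0,0,0], "travel": [[0,0,-0.4],[0,0,-0.9],[0,0,-0.9],[0,0,-0.95],[0,0,-0.85]], "rotation": [[0,0,0],[0,0,0],[0,0,0],[0,0,0],[0,0,0]]}}

```text
time: 23.5
tool_pos: [0.6042, -0.3177, 0.2255]
tcp_rot: [2.417, 2.002, 0.001]
wrist_force: [0.7, -0.2, -2.2]
width: 0.167
grip_force: 79.0
```

{"api": "apply_moves", "payload": {"fingers": [0,0,0,0,0,0,0,0,0,0,0], "travel": [[0.84,-0.15,0.1],[0.84,-0.14,0.1],[0.84,-0.14,0.1],[0.84,-0.13,0.09],[0.84,-0.13,0.09],[0.84,-0.13,0.09],[0.84,-0.12,0.08],[0.84,-0.12,0.08],[0.84,-0.11,0.08],[0,0,0],[0,0,0]], "rotation": [[-0.29,0.01,-0.08],[-0.29,0.01,-0.08],[-0.29,0.01,-0.08],[-0.29,0.01,-0.08],[-0.29,0.01,-0.08],[-0.29,0.01,-0.08],[-0.29,0.01,-0.08],[-0.29,0.01,-0.08],[-0.29,0.01,-0.08],[0,0,0],[0,0,0]]}}

```text
time: 24.6
tool_pos: [0.6086, 0.0651, 0.1758]
tcp_rot: [2.176, 1.953, 0.266]
wrist_force: [0.6, -1.7, -3.3]
width: 0.165
grip_force: 79.1
```

```bash
cat > m.py <<'E'
from ov import *
from g import *
TT=TD@Tz(.056,.001,.012)
C={n:read_camera(n) for n in("top","side","wrist")};T,s=tcp()
L=np.linalg.inv(TT)@T;print(s["time"],"tool in tray",L[:3,3],"ang",R.from_matrix(trtool(np.eye(4),0,0)[:3,:3].T@L[:3,:3]).as_rotvec(),"F",TT[:3,:3].T@np.array(s["wrist_force"]),s["tcp_rot"])
def msk(n,t):
    r=regions_of(n,t);print(n,t,[(q["bbox"],round(q["p"],2)) for q in r]);return r[0]["mask"].astype(float) if r else None
for n in("wrist","side"):
    m=msk(n,"lid")
    if m is not None: print("lid in tray",fit([C[n]],[m],M["lid"],[0,0,0.,L[2,3]-.023],lambda p:TT@Tz(*p),step=(.01,.01,.05,.01)))
c=C["side"];o=np.array([260,110]);b=crop(c,260,110,100,130,3);lf=T@np.linalg.inv(trtool(np.eye(4),0,.023));draw(b,c,lf,M["lid"],o,3,(255,0,255));draw(b,c,TT,M["tray"],o,3,(0,255,0))
c=C["wrist"];a=crop(c,60,0,440,390,1);draw(a,c,lf,M["lid"],np.array([60,0]),1,(255,0,255));draw(a,c,TT,M["tray"],np.array([60,0]),1,(0,255,0))
cv2.imwrite("pics/lid.png",np.hstack([a,b]))
E
python3 m.py
```

```text
24.75 tool in tray [-0.002 -0.002  0.108] ang [ 0.004 -0.     0.003] F [-0.508  0.425 -2.233] [2.179 1.947 0.267]
wrist lid [([136.2, 91.6, 277.7, 300.9], 0.91)]
lid in tray (array([-0.003, -0.001, -0.002,  0.082]), np.float64(0.23642479315479537))
side lid [([272.3, 145.1, 54.9, 61.5], 0.67)]
lid in tray (array([-0.004,  0.006, -0.008,  0.076]), np.float64(0.11781377670856519))
```

View pics/lid.png

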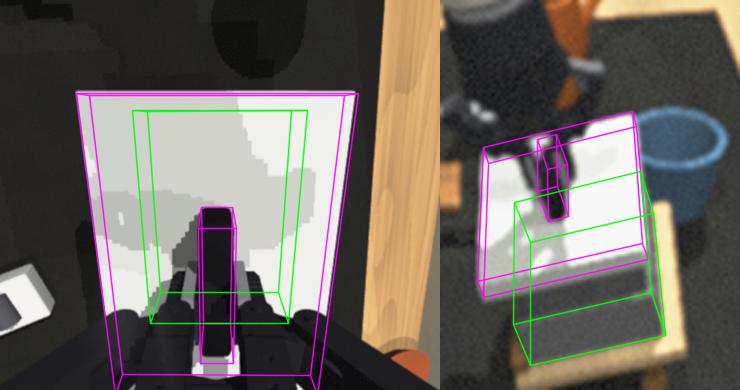

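{"api": "apply_moves", "payload": {"fingers": [0,0,0,0,0], "travel": [[0,0.05,0.1],[0,0,0.2],[0,0,0.2],[0,0,0.12],[0,0,0]], "rotation": [[-0.04,0,-0.03],[0,0,0],[0,0,0],[0,0,0],[0,0,0]]}}

```text
time: 25.35
tool_pos: [0.6196, 0.0626, 0.1452]
tcp_rot: [2.174, 1.951, 0.267]
wrist_force: [0.2, -0.1, -2.8]
width: 0.167
grip_force: 79.1
```

```bash
python3 m.py
```

```text
25.5 tool in tray [ 0.    -0.001  0.077] ang [-0.     0.001 -0.002] F [-1.386  0.774 -1.78 ] [2.172 1.95  0.271]
wrist lid [([134.6, 93.1, 280.7, 300.3], 0.86)]
lid in tray (array([-0.001,  0.   ,  0.002,  0.051]), np.float64(0.23615078303647008))
side lid [([279.9, 159.9, 53.4, 58.1], 0.81), ([212.6, 228.2, 34.6, 34.1], 0.15)]
lid in tray (array([-0.   ,  0.003, -0.004,  0.046]), np.float64(0.12095466241811892))
```

View pics/lid.png

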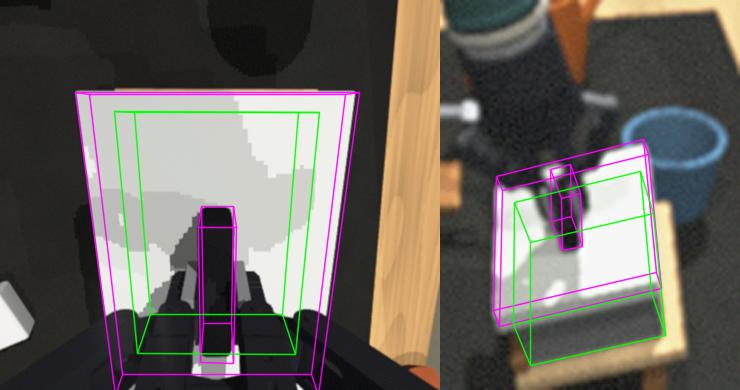

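{"api": "apply_moves", "payload": {"fingers": [0,0,0,0], "travel": [[0,0,0.12],[0,0,0.12],[0,0,0.06],[0,0,0]], "rotation": [[0,0,0],[0,0,0],[0,0,0],[0,0,0]]}}

```text
time: 26.0
tool_pos: [0.6242, 0.0623, 0.132]
tcp_rot: [2.173, 1.95, 0.269]
wrist_force: [-0.4, 0.2, -2.7]
width: 0.167
grip_force: 79.1
```

```bash
python3 m.py
```

```text
26.15 tool in tray [ 0.    -0.001  0.062] ang [-0.     0.    -0.001] F [-0.029 -0.736 -1.051] [2.172 1.95  0.271]
wrist lid [([135.1, 91.2, 279.8, 302.2], 0.72)]
lid in tray (array([-0.   ,  0.   ,  0.003,  0.036]), np.float64(0.2360872484972696))
side lid [([279.8, 162.5, 57.4, 62.5], 0.56)]
lid in tray (array([-0.002,  0.008, -0.001,  0.027]), np.float64(0.1447910647264492))
```

{"api": "apply_moves", "payload": {"fingers": [0,0,0], "travel": [[0,0,0.06],[0,0,0.03],[0,0,0]], "rotation": [[0,0,0],[0,0,0],[0,0,0]]}}

```text
time: 26.55
tool_pos: [0.6262, 0.0623, 0.1298]
tcp_rot: [2.172, 1.949, 0.272]
wrist_force: [-4.1, 0.2, 3.6]
width: 0.164
grip_force: 80.2
```

{"api": "apply_moves", "payload": {"fingers": [0,0], "travel": [[0,0,0.03],[0,0,0]], "rotation": [[0,0,0],[0,0,0]]}}

```text
time: 26.75
tool_pos: [0.6262, 0.0623, 0.1298]
tcp_rot: [2.172, 1.949, 0.271]
wrist_force: [-12.3, 1.9, 13.7]
width: 0.168
grip_force: 81.8
```

```bash
python3 m.py
```

```text
26.9 tool in tray [ 0.001 -0.001  0.058] ang [-0.001  0.    -0.001] F [-7.729 -0.702 17.111] [2.172 1.949 0.272]
wrist lid [([136.6, 90.7, 278.9, 300.2], 0.88)]
lid in tray (array([0.   , 0.   , 0.001, 0.033]), np.float64(0.2402670406674532))
side lid [([279.3, 160.7, 59.4, 64.1], 0.61)]
lid in tray (array([0.001, 0.001, 0.011, 0.03 ]), np.float64(0.1295919084076701))
```

Stiff contact at the expected height: the cover is seated. Release and back off.

{"api": "apply_moves", "payload": {"fingers": [0,0.3,0.5,0.5,0.5,0.5,0.5,0.5,0.5], "travel": [[0,0,-0.04],[0,0,0],[0,0,0],[0,0,0],[0,0,-0.1],[0,0,-0.4],[0,0,-0.9],[0,0,-0.9],[0,0,0]], "rotation": [[0,0,0],[0,0,0],[0,0,0],[0,0,0],[0,0,0],[0,0,0],[0,0,0],[0,0,0],[0,0,0]]}}

```text
time: 27.9
tool_pos: [0.5982, 0.0667, 0.2491]
tcp_rot: [2.164, 1.943, 0.288]
wrist_force: [0.9, 0.9, 1.0]
width: 0.498
grip_force: 0.0
```

```bash
cat > n.py <<'E'
from ov import *
from g import *
TT=TD@Tz(.056,.001,.012)
C={n:read_camera(n) for n in("top","side","wrist")};T,s=tcp();print(s["time"],T[:3,3],s["q"])
for n in C:
    r=regions_of(n,"lid")
    if r: print("lid in tray",n,fit([C[n]],[r[0]["mask"].astype(float)],M["lid"],[0,0,0.,.033],lambda p:TT@Tz(*p),step=(.01,.01,.05,.01)))
a=tip_of("top","lamp_switch_tip");b=tip_of("side","lamp_switch_tip")
print([(q["location"],q["p"]) for q in a],[(q["location"],q["p"]) for q in b])
print("tip",tri(C["top"],a[0]["location"],C["side"],b[0]["location"]))
for n in("top","side","wrist"):
    r=regions_of(n,"lamp_switch_base");print(n,[(q["bbox"],round(q["p"],2)) for q in r])
    r=[q for q in r if q["p"]>.3]
    if r: print(fit([C[n]],[r[0]["mask"].astype(float)],[M["lamp_switch_base"][0]],[.437,-.01,.18],lambda p:Tz(*p)))
    # white-pixel mask near the box
    u=proj(C[n],[.437,-.01,.02])[0].astype(int);w=np.zeros((420,560));im=C[n]["image"].astype(int)
    k=(im.min(2)>110)&(im.max(2)-im.min(2)<40);x,y=u;h=45 if n=="wrist" else 26
    w[max(0,y-h):y+h,max(0,x-h):x+h]=k[max(0,y-h):y+h,max(0,x-h):x+h]
    if w.sum()>50: print(" white",w.sum(),fit([C[n]],[w],[M["lamp_switch_base"][0]],[.437,-.01,.18],lambda p:Tz(*p)))
i=np.hstack([crop(C["top"],295,250,45,45,8.8),crop(C["side"],200,215,45,45,8.8)]);cv2.imwrite("pics/sw.png",i)
E
python3 n.py
```

```text
28.05 [0.594 0.066 0.24 ] [ 0.105 -0.059  1.966 -0.075  0.96   0.247]
lid in tray top (array([ 0.003,  0.055, -0.149, -0.546]), np.float64(0.6077673947979287))
lid in tray side (array([0.   , 0.002, 0.004, 0.031]), np.float64(0.019971514389253375))
lid in tray wrist (array([ 0.   , -0.001,  0.002,  0.032]), np.float64(0.05179847915240454))
[([322.9, 283.1], 0.57)] [([215.8, 231.7], 0.47)]
tip [ 0.411 -0.016  0.079]
top [([308.1, 262.8, 19.7, 28.0], 0.76)]
(array([0.432, 0.002, 0.28 ]), np.float64(0.45834800922964114))
 white 381.0 (array([ 0.436, -0.   ,  0.213]), np.float64(0.4851568149385347))
side [([212.6, 226.3, 36.6, 37.6], 0.59)]
(array([ 0.437, -0.01 ,  0.226]), np.float64(0.2217445380517682))
 white 633.0 (array([ 0.439, -0.01 ,  0.203]), np.float64(0.1307575435970194))
wrist [([30.3, 241.3, 106.3, 92.3], 0.55)]
(array([ 0.435, -0.012,  0.179]), np.float64(0.2499347639056223))
 white 2890.0 (array([ 0.435, -0.012,  0.203]), np.float64(0.2447577622074636))
```

View pics/sw.png

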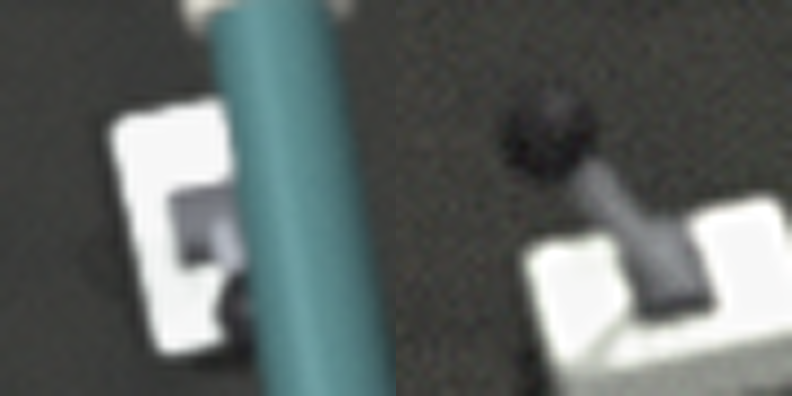

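Run:
```python
from g import *
T,s=tcp()
H=down(.4066,-.017,.17,.2);rows(T,H);D=H.copy();D[2,3]=.052;rows(H,D)
```

```text
n 5 dist 0.2162
 travel [[-0.41, -0.758, 0.071], [-0.364, -0.777, 0.109], [-0.317, -0.79, 0.149], [-0.27, -0.799, 0.191], [-0.223, -0.802, 0.232]]
 rotation each [0.527, 0.089, -0.584]
n 3 dist 0.118
 travel [[0.0, 0.0, 0.787], [0.0, 0.0, 0.787], [0.0, 0.0, 0.787]]
 rotation each [0.0, 0.0, 0.0]
```

{"api": "apply_moves", "payload": {"fingers": [0.7,0.7,0.7,0.7,0.7,0.7,0.7,0.7], "travel": [[0,0,-0.2],[-0.41,-0.76,0.07],[-0.36,-0.78,0.11],[-0.32,-0.79,0.15],[-0.27,-0.8,0.19],[-0.22,-0.8,0.23],[0,0,0],[0,0,0]], "rotation": [[0,0,0],[0.53,0.09,-0.58],[0.53,0.09,-0.58],[0.53,0.09,-0.58],[0.53,0.09,-0.58],[0.53,0.09,-0.58],[0,0,0],[0,0,0]]}}

```text
time: 29.25
tool_pos: [0.4043, -0.0164, 0.181]
tcp_rot: [1.992, 2.428, 0.003]
wrist_force: [-0.4, -0.2, 0.7]
width: 0.701
grip_force: 0.0
```

Run:
```python
from g import *
from ov import *
c=read_camera("wrist");T,s=tcp();print(s["time"],T[:3,3],s["tcp_rot"],s["width"])
t=tip_of("wrist","lamp_switch_tip");print([(q["location"],q["p"]) for q in t])
if t: print("tip at z.083",atz(c,t[0]["location"],.083))
r=regions_of("wrist","lamp_switch_base");print([(q["bbox"],q["p"]) for q in r])
if r: print(fit([c],[r[0]["mask"].astype(float)],[M["lamp_switch_base"][0]],[.436,-.011,.2],lambda p:Tz(*p)))
D=down(.4066,-.017,.052,.2);rows(T,D)
```

```text
29.3 [ 0.405 -0.016  0.182] [1.991 2.428 0.004] 0.6978358843216587
[([280.4, 217.0], 0.94)]
tip at z.083 [ 0.408 -0.017  0.083]
[([267.1, 171.7, 81.2, 63.7], 0.89)]
(array([ 0.436, -0.013,  0.2  ]), np.float64(0.1090033847886206))
n 3 dist 0.1296
 travel [[-0.007, 0.006, 0.864], [-0.007, 0.007, 0.864], [-0.007, 0.007, 0.864]]
 rotation each [0.01, -0.001, -0.009]
```

{"api": "apply_moves", "payload": {"fingers": [0.7,0.7,0.7,0.7,0.7], "travel": [[0,0.02,0.7],[0,0,0.8],[0,0,0.7],[0,0,0.38],[0,0,0]], "rotation": [[0,0,0],[0,0,0],[0,0,0],[0,0,0],[0,0,0]]}}

```text
time: 29.9
tool_pos: [0.4031, -0.0151, 0.0491]
tcp_rot: [-1.987, -2.427, 0.003]
wrist_force: [0.0, 0.0, -0.2]
width: 0.703
grip_force: 0.0
```

{"api": "apply_moves", "payload": {"fingers": [0.7,0.7,0.7,0.7,0.7,0.7,0.7], "travel": [[0,0.25,0],[0,0.25,0],[0,0.25,0],[0,0.25,0],[0,0.25,0],[0,0.12,0],[0,0,0]], "rotation": [[0,0,0],[0,0,0],[0,0,0],[0,0,0],[0,0,0],[0,0,0],[0,0,0]]}}

```text
time: 30.6
tool_pos: [0.4734, -0.0022, 0.0517]
tcp_rot: [1.991, 2.43, 0.002]
wrist_force: [0.7, -0.1, 0.4]
width: 0.702
grip_force: 0.0
```

{"api": "apply_moves", "payload": {"fingers": [0.7,0.7,0.7], "travel": [[0,0.1,0],[0,0.1,0],[0,0,0]], "rotation": [[0,0,0],[0,0,0],[0,0,0]]}}

```text
time: 30.9
tool_pos: [0.48, -0.0005, 0.0507]
tcp_rot: [-1.988, -2.427, 0.004]
wrist_force: [-4.6, -1.1, 1.0]
width: 0.702
grip_force: 2.3
```

```bash
cat > t.py <<'E'
from g import *
C={n:read_camera(n) for n in("top","side","wrist")};T,s=tcp();print(s["time"],T[:3,3],s["wrist_force"],s["grip_force"])
U={}
for n in C:
    t=tip_of(n,"lamp_switch_tip");print(n,[(np.round(q["location"],1),round(q["p"],2)) for q in t][:3])
    if t: U[n]=t[0]["location"]
B=Tz(.436,-.012,.2)
for a in(0,.5,.7,.85,1.):
    X=(B@np.array([.07*np.sin(a-.45),0,.022+.07*np.cos(a-.45),1]))[:3];print(a,X,[np.round(proj(C[n],X)[0],1) for n in C])
E
python3 t.py
```

```text
31.05 [ 0.48  -0.001  0.051] [-5.374 -1.416  1.244] 2.4814222007989883
top []
side [(array([243.3, 226.2]), 0.45)]
wrist [(array([251.9, 320.8]), 0.86)]
0 [ 0.406 -0.018  0.085] [array([324.3, 286.7]), array([214.9, 230.5]), array([ 96. , 320.7])]
0.5 [ 0.439 -0.011  0.092] [array([321.5, 273.1]), array([229. , 225.2]), array([171.4, 331.7])]
0.7 [ 0.453 -0.009  0.09 ] [array([320.1, 267.7]), array([234.8, 224.6]), array([207.2, 328.3])]
0.85 [ 0.463 -0.007  0.086] [array([319.1, 263.8]), array([239.1, 224.8]), array([232.8, 323. ])]
1.0 [ 0.472 -0.005  0.082] [array([318.2, 260.3]), array([243.1, 225.5]), array([256.1, 315.8])]
```

{"api": "apply_moves", "payload": {"fingers": [0.7,0.7], "travel": [[0,0.05,0],[0,0,0]], "rotation": [[0,0,0],[0,0,0]]}}

```text
time: 31.4
tool_pos: [0.4805, -0.0004, 0.0503]
tcp_rot: [-1.986, -2.426, 0.008]
wrist_force: [-9.2, -2.7, 3.6]
width: 0.699
grip_force: 5.4
```

```bash
python3 t.py | head -4
```

```text
31.55 [ 0.48 -0.    0.05] [-8.655 -3.522  4.045] 5.268379747867584
top []
side [(array([243. , 225.4]), 0.55), (array([233.3, 256.4]), 0.47)]
wrist [(array([247.3, 320.7]), 0.65)]
```

{"api": "apply_moves", "payload": {"fingers": [0.7,0.7,0.7,0.7,0.7,0.7,0.7], "travel": [[0,-0.2,0],[0,-0.1,0],[0,0,-0.6],[0,0,-0.9],[0,0,-0.9],[0,0,-0.6],[0,0,0]], "rotation": [[0,0,0],[0,0,0],[0,0,0],[0,0,0],[0,0,0],[0,0,0],[0,0,0]]}}

```text
time: 32.4
tool_pos: [0.4744, -0.0032, 0.2082]
tcp_rot: [1.984, 2.422, 0.014]
wrist_force: [0.6, 0.0, 0.5]
width: 0.7
grip_force: 0.0
```

```bash
python3 t.py
python3 - <<'E'
from g import *
C={n:read_camera(n) for n in("top","side")}
TT=TD@Tz(.056,.001,.012)
for n,t,F,z,p0 in(("side","lid",TT,.033,[0,0,0.,.033]),("top","lid",TT,.033,[0,0,0.,.033]),("side","weeder",TR,.08,[0,0,0.,.08]),("top","weeder",TR,.08,[0,0,0.,.08])):
    r=regions_of(n,t)
    if r: print(n,t,round(r[0]["p"],2),fit([C[n]],[r[0]["mask"].astype(float)],M[t],p0,lambda p:F@Tz(*p),step=(.01,.01,.05,.01)))
    for dx in(0,):
        for zz in(.075,.08,.09,.1):
            if t=="weeder" and r:
                m=r[0]["mask"];v=np.argwhere(m);print(" bbox",v.min(0)[::-1],v.max(0)[::-1],"pred",zz,[np.round(f(np.vstack([proj(C[n],q@ (F@Tz(0,0,0,zz))[:3,:3].T+(F@Tz(0,0,0,zz))[:3,3]) for q in M[t]]),axis=0),1) for f in(np.min,np.max)])
for t in("watering_can","pot"):
    for n in C: print(t,n,[(np.round(q["location"],1)) for q in tip_of(n,t)][:1])
E
```

```text
32.55 [ 0.47  -0.003  0.201] [-1.336 -0.624 -0.599] 0.0
top []
side [(array([240.6, 225.3]), 0.69)]
wrist [(array([275.2, 209.3]), 0.86)]
0 [ 0.406 -0.018  0.085] [array([324.3, 286.7]), array([214.9, 230.5]), array([200.5, 210.8])]
0.5 [ 0.439 -0.011  0.092] [array([321.5, 273.1]), array([229. , 225.2]), array([238.2, 213.1])]
0.7 [ 0.453 -0.009  0.09 ] [array([320.1, 267.7]), array([234.8, 224.6]), array([254.4, 212.3])]
0.85 [ 0.463 -0.007  0.086] [array([319.1, 263.8]), array([239.1, 224.8]), array([265.9, 211.1])]
1.0 [ 0.472 -0.005  0.082] [array([318.2, 260.3]), array([243.1, 225.5]), array([276.5, 209.4])]
side lid 0.57 (array([ 0.001, -0.   ,  0.005,  0.032]), np.float64(0.026306515563760846))
top lid 0.69 (array([-0.002,  0.001,  0.007,  0.011]), np.float64(0.0893991384194377))
side weeder 0.61 (array([ 0.   ,  0.005, -0.014,  0.077]), np.float64(0.8635297654840649))
 bbox [209 143] [279 149] pred 0.075 [array([208.2, 142.7]), array([279.1, 154.7])]
 bbox [209 143] [279 149] pred 0.08 [array([208. , 141.2]), array([279.1, 153.2])]
 bbox [209 143] [279 149] pred 0.09 [array([207.7, 138.1]), array([279. , 150.2])]
 bbox [209 143] [279 149] pred 0.1 [array([207.3, 135. ]), array([278.9, 147.2])]
top weeder 0.97 (array([ 0.001,  0.001, -0.001,  0.077]), np.float64(0.1892909594318044))
 bbox [179 216] [198 294] pred 0.075 [array([179.1, 215.9]), array([199.6, 295. ])]
 bbox [179 216] [198 294] pred 0.08 [array([178.5, 215.6]), array([199.2, 295. ])]
 bbox [179 216] [198 294] pred 0.09 [array([177.5, 215. ]), array([198.4, 295.1])]
 bbox [179 216] [198 294] pred 0.1 [array([176.5, 214.3]), array([197.6, 295.2])]
watering_can top [array([135.6, 206.6])]
watering_can side [array([293. , 138.3])]
pot top []
pot side [array([337. , 176.2])]
```

```bash
python3 -c "
from workcell import *
print(finish_job(), read_state()['time'])"
```

```text
the job is handed in; nothing more can be done
the job is handed in; nothing more can be done
```

I handed the job in at about 33 s of the 72 s limit: in the last camera check the weeder lay in its rest, the tray sat against the lip with the cover fully down, and the lamp switch was over at about 0.97 rad; the hand-in gave no pass or fail result.

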